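# Stand the slide trays on edge and stow the label rolls

### The job

Pack up this corner of the microscope bench. First tip every slide tray that lies flat on the grey caddy up against its rail, sliding it to the rail and pivoting it on its far edge without ever lifting that edge well clear of the caddy, and leave it standing upright on its own with its grip bar at the top, over the rail. Then, once all the trays are up, slide the tape rolls up off their spindles and lay each one flat, fully down, in a pocket of its own in the caddy; leave the other things on the bench where they are.

Things in the scene. Friction and masses are not known exactly. Their poses are not given: they have to be found in the camera images.
- caddy: grey caddy fixed to the bench: board with top at 22 mm, three square pockets in a row, and an aluminium rail (upright fence) along its far side. Origin on the bench; x points to the rail, y along it, z up. Board: x -70 to +82, y -180 to +180 mm. Rail: x +70 (the face that trays lean on) to +82 mm, its top 92 mm above the bench
- pocket1 (a point): centre of the floor of a pocket of the caddy (caddy x -12, y -115, z 10 mm); the pocket is 64 x 64 mm and 12 mm deep, its sides along the caddy's x and y, and it may be covered by a tray
- pocket2 (a point): centre of the floor of a pocket of the caddy (caddy x -12, y 0, z 10 mm); the pocket is 64 x 64 mm and 12 mm deep, its sides along the caddy's x and y, and it may be covered by a tray
- pocket3 (a point): centre of the floor of a pocket of the caddy (caddy x -12, y 115, z 10 mm); the pocket is 64 x 64 mm and 12 mm deep, its sides along the caddy's x and y, and it may be covered by a tray
- tray1_grip (a point): slide tray (may be absent) over pocket 1: aluminium plate 120 (x) x 90 (y) x 6 mm, 0.16 to 0.3 kg, lying on the board, x towards the rail, z out of its upper face. This point: centre of its dark steel grip bar, a cylinder 20 mm across, 30 mm long along y, axis 20 mm above the plate's upper face, 16 mm from its near edge. Pinched by its flat ends, the bar can turn between the fingers
- tray1_edge (a point): middle of the lower far edge of tray 1 (the edge it pivots on), 104 mm along tray x and 26 mm below the bar's centre; it starts 3 to 15 mm from the rail. When the tray stands upright as asked, its x points down and the bar's centre is 20 mm beyond the rail's face and 126 mm above the bench
- tray2_grip (a point): slide tray (may be absent) over pocket 2: aluminium plate 120 (x) x 90 (y) x 6 mm, 0.16 to 0.3 kg, lying on the board, x towards the rail, z out of its upper face. This point: centre of its dark steel grip bar, a cylinder 20 mm across, 30 mm long along y, axis 20 mm above the plate's upper face, 16 mm from its near edge. Pinched by its flat ends, the bar can turn between the fingers
- tray2_edge (a point): middle of the lower far edge of tray 2 (the edge it pivots on), 104 mm along tray x and 26 mm below the bar's centre; it starts 3 to 15 mm from the rail. When the tray stands upright as asked, its x points down and the bar's centre is 20 mm beyond the rail's face and 126 mm above the bench
- tray3_grip (a point): slide tray (may be absent) over pocket 3: aluminium plate 120 (x) x 90 (y) x 6 mm, 0.16 to 0.3 kg, lying on the board, x towards the rail, z out of its upper face. This point: centre of its dark steel grip bar, a cylinder 20 mm across, 30 mm long along y, axis 20 mm above the plate's upper face, 16 mm from its near edge. Pinched by its flat ends, the bar can turn between the fingers
- tray3_edge (a point): middle of the lower far edge of tray 3 (the edge it pivots on), 104 mm along tray x and 26 mm below the bar's centre; it starts 3 to 15 mm from the rail. When the tray stands upright as asked, its x points down and the bar's centre is 20 mm beyond the rail's face and 126 mm above the bench
- stand: wooden roll stand fixed to the bench: base 234 mm (its x) x 64 mm (its y), 12 mm thick, with three steel spindles 14 mm across standing on it, 85 mm apart along its x. Origin: on the bench, under the middle spindle
- spindle1 (a point): top of an upright spindle of the stand, 66 mm above the stand's base and 78 mm above the bench
- spindle2 (a point): top of an upright spindle of the stand, 66 mm above the stand's base and 78 mm above the bench
- spindle3 (a point): top of an upright spindle of the stand, 66 mm above the stand's base and 78 mm above the bench
- roll1_mid (a point): roll of label tape: ring of 50 mm outer and 25 mm inner diameter, 30 mm tall, about 50 g, sitting on a spindle's foot. This point is its centre, half-way up; z is the ring's axis
- roll2_mid (a point): roll of label tape: ring of 50 mm outer and 25 mm inner diameter, 30 mm tall, about 50 g, sitting on a spindle's foot. This point is its centre, half-way up; z is the ring's axis
- roll3_mid (a point): roll of label tape: ring of 50 mm outer and 25 mm inner diameter, 30 mm tall, about 50 g, sitting on a spindle's foot. This point is its centre, half-way up; z is the ring's axis
- jar_mid (a point): bystander, to be left where it is: amber glass jar, 60 mm across, 85 mm tall; this point is its centre
- dropper_mid (a point): bystander, to be left where it is: white plastic bottle, 40 mm across, 100 mm tall; this point is its centre
- slidebox_mid (a point): bystander, to be left where it is: wooden slide box, 85 x 105 x 34 mm; this point is its centre
- mouse_mid (a point): bystander, to be left where it is: black computer mouse, about 90 x 60 x 34 mm; this point is its centre
- case_mid (a point): bystander, to be left where it is: black spectacle case, 60 x 155 x 34 mm; this point is its centre
- dish_mid (a point): bystander, to be left where it is: glass dish, 90 mm across, 16 mm high; this point is its centre
- tweezers_mid (a point): bystander, to be left where it is: steel tweezers, 110 mm long, 6 mm high; this point is its centre
Not all that is in view belongs to the job. What is shaped like the part that bears tray2_grip but green or red is not meant.

How it is judged (in metres and radians):
On the way, in this order (a step that is already met when the one before it is completed fails the run):
1. every tray present stands upright against the rail with its grip bar at the top (angle between tray1_grip's own z axis and vertical between 1.4 and 1.74 rad and z of tray1_grip in the frame of caddy between 0.112 and 0.14 m and x of tray1_grip in the frame of caddy between 0.075 and 0.105 m and y of tray1_grip in the frame of caddy between -0.18 and 0.18 m and angle between tray2_grip's own z axis and vertical between 1.4 and 1.74 rad and z of tray2_grip in the frame of caddy between 0.112 and 0.14 m and x of tray2_grip in the frame of caddy between 0.075 and 0.105 m and y of tray2_grip in the frame of caddy between -0.18 and 0.18 m and angle between tray3_grip's own z axis and vertical between 1.4 and 1.74 rad and z of tray3_grip in the frame of caddy between 0.112 and 0.14 m and x of tray3_grip in the frame of caddy between 0.075 and 0.105 m and y of tray3_grip in the frame of caddy between -0.18 and 0.18 m), for 0.2 s.
2. every roll lies flat on the floor of a pocket (z of each of roll1_mid, roll2_mid, roll3_mid in the frame of caddy below 0.03 m and angle between each of roll1_mid, roll2_mid, roll3_mid's own z axis and vertical below 0.12 rad and (horizontal distance between roll1_mid and pocket1 below 0.013 m or horizontal distance between roll1_mid and pocket2 below 0.013 m or horizontal distance between roll1_mid and pocket3 below 0.013 m) and (horizontal distance between roll2_mid and pocket1 below 0.013 m or horizontal distance between roll2_mid and pocket2 below 0.013 m or horizontal distance between roll2_mid and pocket3 below 0.013 m) and (horizontal distance between roll3_mid and pocket1 below 0.013 m or horizontal distance between roll3_mid and pocket2 below 0.013 m or horizontal distance between roll3_mid and pocket3 below 0.013 m)), for 0.2 s.
At the end, for the whole second after the job is handed in: Every tray present stands within 10 degrees of upright against the rail, its bar at the top, 5 to 35 mm beyond the rail's face and 112 to 140 mm above the bench; every roll lies flat (within 7 degrees) at the bottom of a pocket, within 13 mm of its centre (all of step 1 and all of step 2); the robot touches nothing.
It fails at once if a tray's far edge is lifted more than 40 mm above the caddy's board (z of any of tray1_edge, tray2_edge, tray3_edge in the frame of caddy above 0.062 m).
It fails at once if a bystander is pushed more than 4 cm from its place (distance of any of jar_mid, dropper_mid, slidebox_mid, mouse_mid, case_mid, dish_mid, tweezers_mid from where it was at the start of the episode above 0.04 m).
Of tray1, tray2, tray3 only 2 to 3 are there at a start; the rules pass over those that are not, and their reading is None.
At some moment in a run one of roll1, roll2, roll3 may be knocked a few centimetres aside while the robot is not near it.
Once in a run the grip may slacken for a moment while it holds something.
It also fails if it takes over 208 s, if anything falls off the work surface, if the arm or the gripper's body presses on something with over 40 N, if the wrist force passes 120 N, or if a joint passes its speed limit or range.

### The arm

A 7-joint arm with a two-finger parallel gripper is mounted at the origin on the work surface. World frame = base frame: x ahead of the robot, y to its left, z up, the work surface at z = 0. Lengths are in mm, angles in rad, forces in N, time in s.
With the tool pointing down it reaches from about 400 to 875 mm from the base axis. Payload 4.4 kg.
Tool frame: the origin (TCP) lies midway between the tips of the shut fingers; the grasp point (between the pads) lies 19 mm behind it (ctrl.grip_point_offset is the distance from the TCP to the grasp point, in mm); z points along the fingers, x is the direction in which the jaws open and shut, and the axes are right-handed (so a half turn about z gives the same grasp; the last joint's range is limited). The gripper opens to 85 mm and grips with 20 to 120 N. Pads are 22 mm wide; open, the fingers measure 114 mm over their backs; the gripper's body (76 mm by 85 mm) begins 54 mm behind the grasp point. The pads swing forward as they close: fully open they stand 13 mm farther back than shut.
Start: joints at [1.215, 0.628, 0.038, 1.517, -0.027, 0.996, -0.02], TCP at [185.772, -622.902, 231.313] pointing down, gripper open.
Joint ranges: [-3.06, 3.06], [-0.37, 2.12], [-1.25, 1.32], [0.18, 2.47], [-1.1, 4.24], [0.23, 1.98], [-2.94, 2.94]. Speed limits (rad/s): [2.57, 2.57, 3.14, 3.14, 3.14, 3.14, 3.14].

### API

Orientations are given as [roll, pitch, yaw] about the fixed x, y, z axes, in that order (R = Rz(yaw) Ry(pitch) Rx(roll)).
In Python, from cell import ctrl, viewer gives the robot as it stands.
- The arm moves only by the tool apply_moves, never from a script. Its argument "series" is a list that holds one entry, the list of rows, each a list of 6 numbers: the shift along the tool's x, y, z normalised to -1 to 1, where 1 is 50 mm, then the turn, a rotation vector about the tool's x, y, z normalised to -1 to 1, where 1 is 6 degrees. In form: [[[tx, ty, tz, rx, ry, rz], ...]]. A call has exactly 5 rows; each row shifts and turns the commanded pose from where the row before left it, along the tool's axes as they then stand; what a row does not reach is not made up. A row lasts 1/8 s, in which the tool goes at most 62.5 mm and 10.7 degrees, less where a joint would pass 70% of its speed; a pose out of reach is approached as far as the arm can. A call with a number of a shift or a turn outside -1 to 1 is refused whole. A call with a gripper value outside its range is refused whole. "claw" is the gripper command: -1 is shut, 1 is fully open, values between are in proportion, set as the call begins (left out, the last holds). The fingers move at their own pace and stop on an object; the grip force is fixed at half the most. Time passes only in rows, so rows that do not move let the fingers close, or fill a call up. It gives the time, the measured TCP pose, the force and the opening at its end, in the units of the state.
- ctrl.read_state(): the state, without advancing time (a new reading comes with each control period).
- viewer.get_image(name): name is "scene" or "side" or "wrist"; returns the picture (480x640x3 uint8, blue, green, red); there is no depth.
- viewer.camera_info(name): a dict with "K" (3x3 intrinsics, pixels), "distortion" ([k1, k2, p1, p2, k3] as OpenCV has them; the pictures are not rectified), "R" (3x3) and "t" (3): a world point X has camera coordinates R X + t. Camera axes: x right, y down, z forward; pixel columns grow to the right and rows downward; lengths in mm; the calibration is good to about 2 mm. A picture is of the moment at which its call begins: read the wrist's pose just before it. camera_info takes no time and is no camera call; for the wrist camera it gives the pose at the moment of the call.
- ctrl.finish_job(): hands the job in, once; it reports no verdict.
Trained networks look in the newest picture that a camera, given by its name, has taken for a name from the list of things; names that differ only in an ending like _2 or _b are one class to them, and where a whole thing is asked for, a point or a joint stands for the part that bears it (a point fixed in the world has none). Each returns a list of dicts, best first, with "score" (0 to 1); they miss things now and then, are a little off and sometimes report something else, mostly with a low value. They report only what shows in the picture. A call takes as long as a camera call. They do not tell look-alikes from the thing itself.
- viewer.find_in(camera, label): "location" ([column, row] as shares, 0 to 1, of the picture: columns of its width, rows of its height, amid what is visible of it).
The state is a dict: "clock": time; "qpos": joint angles; "qd": joint speeds; "tau": joint torques, N m; "eef_pos": TCP position; "tool_rot": TCP orientation; "force": force on the tool from outside, world axes, zero at the start; "torque": the same for the moment, N m; "width": finger opening in mm.
Only numpy, scipy, OpenCV 4.12 (cv2) and the standard library are available. Lean on these libraries where they do the work, as an engineer would, in place of code of your own. Each camera call takes 0.05 s, during which the arm holds its last target. There are 200 camera calls.

## Working session

There is one attempt and no reset: what is moved stays moved. The work goes in short steps, Python scripts to look and compute and a tool call to move; the robot and the scene stay as the last step left them, time stands still between calls to the robot, and variables do not carry over. Pictures are saved under pics/ and viewed, about 12 in all and at most 16, crops included, and the job is handed in when it is done.

Besides the shell and the picture viewer there is one more tool, called after "Emit:" by a JSON object that holds its "name" and its "arguments". apply_moves: Moves the arm, as the interface text tells. Scaled input: -1 to 1 covers 50 mm each way for a shift and 6 degrees each way for a turn. Its arguments: {"type":"object","properties":{"series":{"type":"array","items":{"type":"array","items":{"type":"array","items":{"type":"number"}}}},"claw":{"type":"number"}},"required":["series"]}

```bash
mkdir -p pics; ls
python3 - <<'E'
from cell import ctrl, viewer
import cv2, json
for c in ("scene","side","wrist"):
    im=viewer.get_image(c); cv2.imwrite(f"pics/{c}0.png",im)
    i=viewer.camera_info(c); print(c,i)
    for l in ("caddy","stand","tray1_grip","roll1_mid","spindle1","pocket1"):
        print(l,[(round(d['score'],2),round(d['location'][0]*640),round(d['location'][1]*480)) for d in viewer.find_in(c,l)])
print(ctrl.read_state())
E
```

```text
pics
scene {'K': array([[492.09397849,   0.        , 320.27317093],
       [  0.        , 492.09397849, 235.11827893],
       [  0.        ,   0.        ,   1.        ]]), 'distortion': array([-0.01828333,  0.        ,  0.        ,  0.        ,  0.        ]), 'R': array([[-0.87676279,  0.48042524, -0.02187679],
       [ 0.33367304,  0.57492499, -0.74707668],
       [-0.34633698, -0.66230873, -0.66437779]]), 't': array([ 431.00944131, -104.40748334, 1555.39094241])}
caddy [(0.72, 289, 264)]
stand [(0.62, 372, 337)]
tray1_grip [(0.96, 280, 222), (0.2, 291, 260), (0.17, 292, 245)]
roll1_mid [(0.83, 349, 347)]
spindle1 [(0.96, 372, 339)]
pocket1 [(0.92, 296, 266)]
side {'K': array([[471.69005295,   0.        , 313.61950121],
       [  0.        , 471.69005295, 241.8099703 ],
       [  0.        ,   0.        ,   1.        ]]), 'distortion': array([0.0356689, 0.       , 0.       , 0.       , 0.       ]), 'R': array([[-0.76880965, -0.63946761, -0.00359034],
       [-0.40359452,  0.48956738, -0.77293935],
       [ 0.49602739, -0.59279419, -0.63446975]]), 't': array([394.25568809, 237.467640
[... 733 characters left out ...]
]
roll1_mid []
spindle1 []
pocket1 []
{'clock': 1.05, 'qpos': array([ 1.2152004 ,  0.62839829,  0.03848373,  1.51742892, -0.02700196,
        0.99630524, -0.01996905]), 'qd': array([-0.00143315,  0.00111935,  0.00064037, -0.00039306,  0.00077908,
       -0.00146049,  0.00106613]), 'tau': array([ 5.84463614e-04, -5.63282490e+01,  1.22559853e+00, -1.93784183e+01,
        1.08554823e-02,  1.56396742e-03, -1.24397013e-05]), 'eef_pos': array([ 185.77554687, -622.88188373,  231.30495802]), 'tool_rot': array([-3.14154592e+00,  2.29013586e-05, -1.28098302e+00]), 'force': array([-0.06343681,  0.30468997,  0.29592607]), 'torque': array([0.00045333, 0.00741512, 0.01258644]), 'width': 85.55763772086591}
```

View pics/scene0.png

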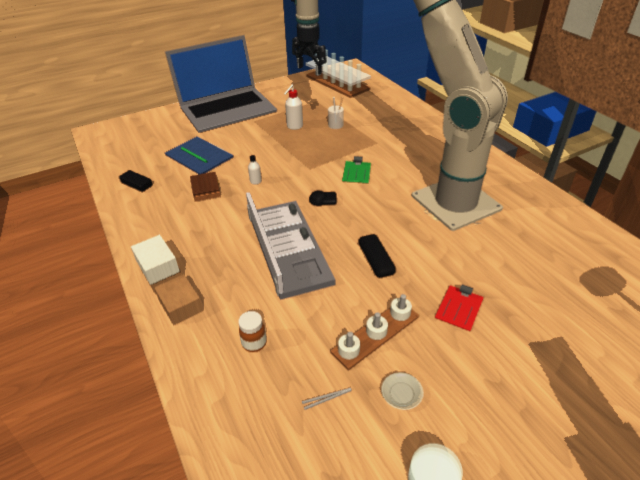

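View pics/side0.png

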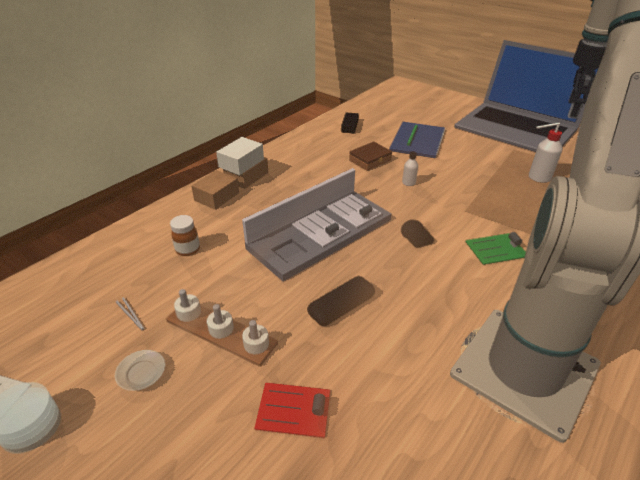

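The scene shows two trays: bars at scene (292,210) and (304,233), side (331,228) and (367,213). There is one open pocket near the stand, and the stand holds three rolls. Next I'll zoom in to pick corners.

Run:
```python
import cv2, numpy as np
a=cv2.imread("pics/scene0.png"); b=cv2.imread("pics/side0.png")
def crop(im,x,y,w,h,s):
    c=cv2.resize(im[y:y+h,x:x+w],None,fx=s,fy=s,interpolation=cv2.INTER_CUBIC)
    for k in range(0,w,20): cv2.putText(c,str(x+k),(k*s,8),0,.3,(0,0,255),1); cv2.line(c,(k*s,0),(k*s,h*s),(0,0,255) ,1) if 0 else cv2.circle(c,(k*s,10),1,(0,0,255),-1)
    for k in range(0,h,20): cv2.putText(c,str(y+k),(0,k*s+4),0,.3,(255,0,0),1)
    for k in range(20,w,20):
        for j in range(20,h,20): cv2.circle(c,(k*s,j*s),1,(0,255,0),-1)
    return c
cv2.imwrite("pics/z1.png",np.hstack([crop(a,240,190,100,110,4),crop(a,330,285,100,110,4)]))
cv2.imwrite("pics/z2.png",np.vstack([crop(b,240,170,160,110,5)]))
```

```text
(no output)
```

View pics/z1.png

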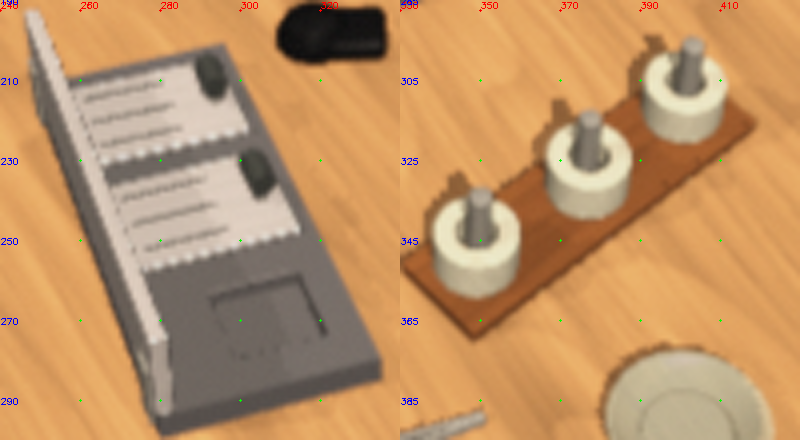

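View pics/z2.png

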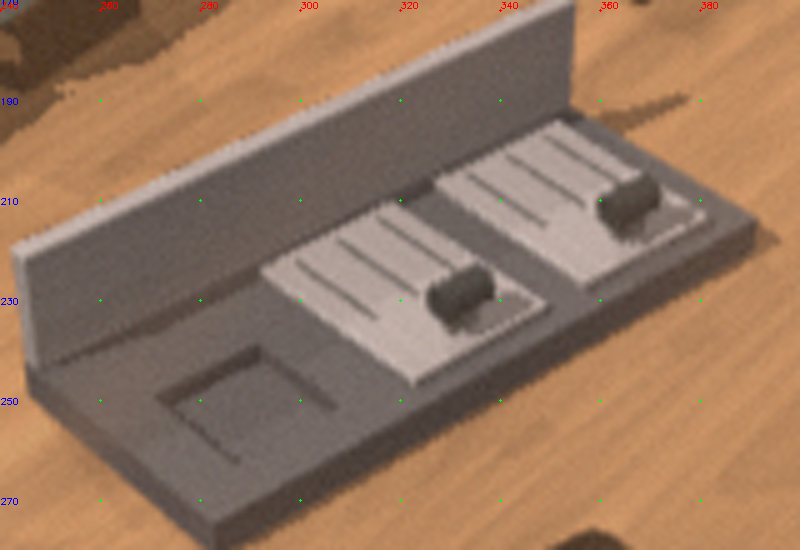

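Corners are readable in both crops. The open pocket is at the stand end of the caddy, so it is pocket 3, and the trays sit on pockets 1 and 2. Now I'll fit the poses.

```bash
cat > h.py <<'E'
import numpy as np, cv2
from scipy.optimize import least_squares
from scipy.spatial.transform import Rotation as Ro
def proj(c,P):
    return cv2.projectPoints(np.atleast_2d(np.float64(P)),cv2.Rodrigues(c['R'])[0],c['t'],c['K'],c['distortion'])[0].reshape(-1,2)
def ray(c,p):
    u=cv2.undistortPoints(np.float64([[p]]),c['K'],c['distortion'])[0,0]
    d=c['R'].T@np.array([u[0],u[1],1]); return -c['R'].T@c['t'], d/np.linalg.norm(d)
def atz(c,p,z):
    o,d=ray(c,p); return o+d*(z-o[2])/d[2]
def tri(cs,ps):
    A=0;b=0
    for c,p in zip(cs,ps):
        o,d=ray(c,p); M=np.eye(3)-np.outer(d,d); A=A+M; b=b+M@o
    return np.linalg.solve(A,b)
def c2w(p,P):
    P=np.atleast_2d(P); c,s=np.cos(p[2]),np.sin(p[2])
    return np.c_[p[0]+c*P[:,0]-s*P[:,1], p[1]+s*P[:,0]+c*P[:,1], P[:,2]]
E
python3 - <<'E'
from h import *
from cell import ctrl, viewer
S,D=viewer.camera_info("scene"),viewer.camera_info("side")
obs=[(S,335.2,280.1,-70,180,22),(S,296,201,-70,-180,22),(S,280.1,298.4,82,180,0),(S,281.1,273.6,70,180,92),(S,315.4,258.7,-44,83,22),(S,321.2,273.6,-44,147,22),(S,291.9,265.4,20,83,22),
(D,246,221.5,70,180,92),(D,242.3,219.1,82,180,92),(D,247.5,242.9,70,180,22),(D,282.9,274.9,-70,180,22),(D,391.3,214.9,-70,-180,22),(D,354.5,169.9,70,-180,92),(D,354.3,191.9,70,-180,22),(D,292.3,238.9,20,83,22),(D,271.3,249.9,20,147,22),(D,306.9,251.9,-44,83,22)]
def res(p):
    return np.concatenate([(proj(o[0],c2w(p,o[3:]))[0]-o[1:3]) for o in obs])
for y0 in (0,-1.57,1.57,3):
    r=least_squares(res,[500,-100,y0],loss='soft_l1'); print(r.cost,r.x,np.degrees(r.x[2]))
    if y0==0 or r.cost<best.cost: best=r
p=best.x;print(np.round(res(p).reshape(-1,2),1).tolist())
for a,b in (((292.4,208.6),(365.5,209.6)),((304.1,232.9),(331.8,227.8))):
    w=tri([S,D],[a,b]); c,s=np.cos(p[2]),np.sin(p[2]); d=w-[p[0],p[1],0]
    print("bar",w.round(1),"caddy",c*d[0]+s*d[1],-s*d[0]+c*d[1])
for q in ((349.8,332.9),(377.4,313.7),(402.9,295.7)): print("spindle",atz(S,q,78).round(1))
for l in ("jar_mid","dropper_mid","slidebox_mid","mouse_mid","case_mid","dish_mid","tweezers_mid"):
    print(l,[(round(d['score'],2),atz(S,np.array(d['location'])*[640,480],25).round(0)) for d in viewer.find_in("scene",l)[:2]])
E
```

```text
15.1535353640048 [ 5.44876612e+02 -7.23857678e+01 -1.78662684e-01] -10.236617750428977
15.153535364002348 [ 5.44876611e+02 -7.23857671e+01 -1.78662695e-01] -10.23661835644127
15.15353536405147 [544.87661537 -72.38577099  18.67089329] 1069.7633854558367
15.153535364002204 [544.87661138 -72.38576689   6.10452261] 349.7633815799118
[[0.9, -0.6], [1.1, -0.6], [0.5, 1.4], [1.4, 0.3], [-0.2, -1.3], [1.5, -0.3], [0.9, -2.4], [-1.8, -0.8], [-0.9, -0.7], [-0.5, 1.0], [-1.0, -0.7], [0.3, -1.6], [1.3, -0.8], [0.2, -1.0], [-1.0, -1.4], [-1.1, -1.5], [1.0, -1.5]]
bar [ 487.8 -178.4   46.7] caddy -37.350154027508296 -114.4357941412841
bar [507.7 -63.6  46.3] caddy -38.170621643366005 2.030504459725849
spindle [589.2 317.7  78. ]
spindle [506.1 302.7  78. ]
spindle [423.4 287.2  78. ]
jar_mid [(0.74, array([763., 174.,  25.])), (0.37, array([587., 320.,  25.]))]
dropper_mid [(0.7, array([ 504., -458.,   25.]))]
slidebox_mid [(0.69, array([ 673., -467.,   25.])), (0.27, array([574.,  15.,  25.]))]
mouse_mid [(0.85, array([ 364., -197.,   25.])), (0.63, array([532., 318.,  25.]))]
case_mid [(0.69, array([373.,  99.,  25.]))]
dish_mid [(0.19, array([ 372., -199.,   25.]))]
tweezers_mid [(0.54, array([688., 399.,  25.]))]
```

```bash
cat >> h.py <<'E'
YAW=np.radians(-100.24); CAD=[544.88,-72.39,-0.17866]
def rows(s,pos,yaw,n,tilt=0):
    "rows (tool axes, scaled) from state s to a down-pointing pose"
    Rc=Ro.from_euler('xyz',s['tool_rot']); Rg=Ro.from_euler('xyz',[np.pi,0,yaw])
    rv=(Rc.inv()*Rg).as_rotvec(); d=(np.array(pos)-s['eef_pos']); out=[]
    for i in range(n):
        Ri=Rc*Ro.from_rotvec(rv*i/n)
        out.append(np.r_[Ri.inv().apply(d/n)/50, rv/n/np.radians(6)].round(3).tolist())
    return out
E
python3 - <<'E'
from h import *
from cell import ctrl, viewer
s=ctrl.read_state(); c=viewer.camera_info("wrist")
C=-c['R'].T@c['t']; Rt=Ro.from_euler('xyz',s['tool_rot'])
print("cam in tool",Rt.inv().apply(C-s['eef_pos']),Rt.inv().apply(c['R'][2]))
g=c2w(CAD,[-40,-55,260])[0]; print(g)
for r in rows(s,g,YAW,15): print(r)
E
```

```text
cam in tool [-3.45730528e-02 -7.12661365e+01 -1.42730743e+02] [-2.02197012e-04  2.79889439e-01  9.60032219e-01]
[ 495.7425832 -119.4061065  260.       ]
[-0.525, -0.588, -0.038, -0.0, 0.0, 0.298]
[-0.543, -0.571, -0.038, -0.0, 0.0, 0.298]
[-0.561, -0.554, -0.038, -0.0, 0.0, 0.298]
[-0.578, -0.536, -0.038, -0.0, 0.0, 0.298]
[-0.594, -0.518, -0.038, -0.0, 0.0, 0.298]
[-0.61, -0.499, -0.038, -0.0, 0.0, 0.298]
[-0.626, -0.48, -0.038, -0.0, 0.0, 0.298]
[-0.64, -0.46, -0.038, -0.0, 0.0, 0.298]
[-0.654, -0.44, -0.038, -0.0, 0.0, 0.298]
[-0.668, -0.419, -0.038, -0.0, 0.0, 0.298]
[-0.68, -0.398, -0.038, -0.0, 0.0, 0.298]
[-0.693, -0.377, -0.038, -0.0, 0.0, 0.298]
[-0.704, -0.355, -0.038, -0.0, 0.0, 0.298]
[-0.715, -0.333, -0.038, -0.0, 0.0, 0.298]
[-0.725, -0.31, -0.038, -0.0, 0.0, 0.298]
```

Emit:
{"name": "apply_moves", "arguments": {"series": [[[-0.525, -0.588, -0.04, 0, 0, 0.3], [-0.543, -0.571, -0.04, 0, 0, 0.3], [-0.56, -0.554, -0.04, 0, 0, 0.3], [-0.578, -0.536, -0.04, 0, 0, 0.3], [-0.594, -0.518, -0.04, 0, 0, 0.3]]], "claw": 0.4}}

```text
clock: 2.02
eef_pos: [289.9, -454.2, 241.5]
tool_rot: [-3.141, -0.0, -1.439]
force: [0.2, 0.1, 0.1]
width: 59.8
```

Emit:
{"name": "apply_moves", "arguments": {"series": [[[-0.61, -0.5, -0.04, 0, 0, 0.3], [-0.626, -0.48, -0.04, 0, 0, 0.3], [-0.64, -0.46, -0.04, 0, 0, 0.3], [-0.654, -0.44, -0.04, 0, 0, 0.3], [-0.668, -0.42, -0.04, 0, 0, 0.3]]]}}

```text
clock: 2.65
eef_pos: [393.5, -286.5, 251.6]
tool_rot: [-3.141, -0.0, -1.596]
force: [0.4, 0.1, -0.6]
width: 59.5
```

Emit:
{"name": "apply_moves", "arguments": {"series": [[[-0.68, -0.4, -0.04, 0, 0, 0.3], [-0.693, -0.377, -0.04, 0, 0, 0.3], [-0.704, -0.355, -0.04, 0, 0, 0.3], [-0.715, -0.333, -0.04, 0, 0, 0.3], [-0.725, -0.31, -0.04, 0, 0, 0.27]]]}}

```text
clock: 3.28
eef_pos: [497.4, -118.8, 261.6]
tool_rot: [-3.141, -0.0, -1.75]
force: [0.0, 0.5, -0.1]
width: 59.4
```

Emit:
{"name": "apply_moves", "arguments": {"series": [[[0, 0, 0, 0, 0, 0], [0, 0, 0, 0, 0, 0], [0, 0, 0, 0, 0, 0], [0, 0, 0, 0, 0, 0], [0, 0, 0, 0, 0, 0]]]}}

```text
clock: 3.9
eef_pos: [496.4, -120.4, 261.4]
tool_rot: [-3.142, -0.0, -1.75]
force: [0.1, 0.2, -0.1]
width: 59.6
```

Run:
```python
from h import *
from cell import ctrl, viewer
s=ctrl.read_state(); c=viewer.camera_info("wrist"); im=viewer.get_image("wrist")
print(s['clock'],s['eef_pos'],np.degrees(s['tool_rot']),s['width'],s['qpos'])
for l in ("tray1_grip","tray2_grip"): print([(round(d['score'],2),(np.array(d['location'])*[640,480]).round(1)) for d in viewer.find_in("wrist",l)])
P=[[-38,-115,58],[-38,0,58],[-44,83,22],[20,83,22],[-44,147,22],[-70,180,22],[-70,-180,22],[70,180,92],[70,-180,92]]
for p,q in zip(P,proj(c,c2w(CAD,P))): 
    print(p,q.round(1)); cv2.circle(im,tuple(int(v) for v in q.round()),2,(0,0,255),-1)
cv2.imwrite("pics/w1.png",im)
```

```text
3.9 [ 496.42082567 -120.44504848  261.36884514] [-1.79997288e+02 -4.14432806e-03 -1.00278738e+02] 59.60620264083004 [ 0.11491227  0.39385814  0.09508671  1.86426066 -0.04698226  0.88556775
 -1.51769244]
[(0.62, array([384.1, 155.7])), (0.48, array([193.5, 128.4]))]
[(0.89, array([260.7, 158. ])), (0.84, array([491.7, 443.8])), (0.72, array([  7.1, 414.8]))]
[-38, -115, 58] [388.9 211.3]
[-38, 0, 58] [261.2 211.3]
[-44, 83, 22] [183.8 210.2]
[20, 83, 22] [177.2 144. ]
[-44, 147, 22] [120.1 210.3]
[-70, 180, 22] [ 91.8 235.5]
[-70, -180, 22] [445.8 235.3]
[70, 180, 92] [ 9.6 79.8]
[70, -180, 92] [489.9  77.9]
```

View pics/w1.png

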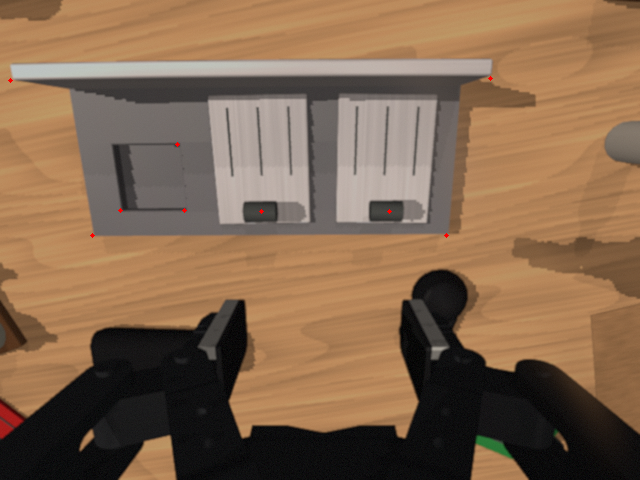

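The picture agrees with the caddy fit. The bars are at (386,211) and (260,211), which is caddy x≈-38 and y≈-112.5 / +0.5. I'll descend on tray 1's bar.

Emit:
{"name": "apply_moves", "arguments": {"series": [[[0.377, -0.008, 0.8, 0, 0, 0], [0.377, -0.008, 0.8, 0, 0, 0], [0.377, -0.008, 0.8, 0, 0, 0], [0, 0, 0.8, 0, 0, 0], [0, 0, 0.8, 0, 0, 0]]]}}

```text
clock: 4.68
eef_pos: [488.1, -176.2, 60.2]
tool_rot: [-3.141, -0.0, -1.75]
force: [-0.2, 0.8, 0.4]
width: 59.3
```

Emit:
{"name": "apply_moves", "arguments": {"series": [[[0, 0, 0.3, 0, 0, 0], [0, 0, 0.3, 0, 0, 0], [0, 0, 0, 0, 0, 0], [0, 0, 0, 0, 0, 0], [0, 0, 0, 0, 0, 0]]]}}

```text
clock: 5.3
eef_pos: [488.5, -175.9, 32.3]
tool_rot: [-3.14, -0.0, -1.749]
force: [-0.2, 0.9, -1.4]
width: 59.8
```

```bash
cat >> h.py <<'E'
def w2c(w):
    c,s=np.cos(CAD[2]),np.sin(CAD[2]); d=np.array(w)-[CAD[0],CAD[1],0]
    return np.array([c*d[0]+s*d[1],-s*d[0]+c*d[1],d[2]])
E
python3 - <<'E'
from h import *
from cell import ctrl, viewer
s=ctrl.read_state(); print(w2c(s['eef_pos']).round(1),s['force'],s['width'],np.degrees(s['tool_rot']))
im=viewer.get_image("wrist");cv2.imwrite("pics/w2.png",im)
E
```

```text
[ -37.  -111.9   32.3] [-0.20076442  0.86463521 -1.36937422] 59.81294488146644 [-1.79891610e+02 -1.25615479e-02 -1.00212993e+02]
```

View pics/w2.png

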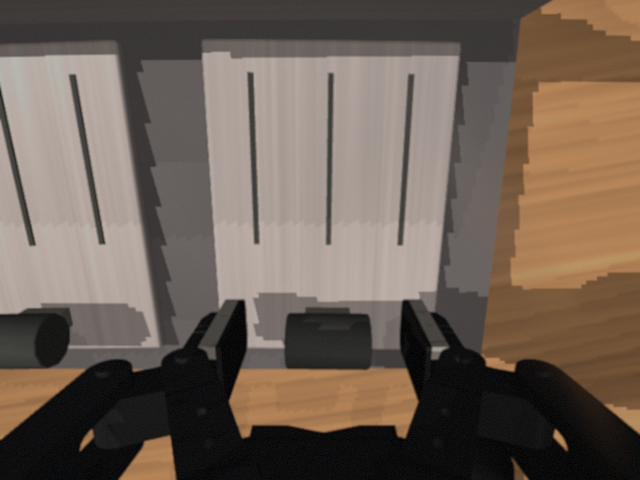

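Bar 1 is at about (328,340), between the jaws at (322,~336). A small centring shift, then close.

Emit:
{"name": "apply_moves", "arguments": {"series": [[[0.04, 0.03, 0, 0, 0, 0], [0, 0, 0, 0, 0, 0], [0, 0, 0, 0, 0, 0], [0, 0, 0, 0, 0, 0], [0, 0, 0, 0, 0, 0]]], "claw": -1}}

```text
clock: 5.98
eef_pos: [485.8, -177.8, 31.8]
tool_rot: [-3.141, -0.0, -1.75]
force: [-0.7, -0.6, 5.6]
width: 28.9
```

Emit:
{"name": "apply_moves", "arguments": {"series": [[[0, -0.04, 0, 0, 0, 0], [0, -0.02, 0, 0, 0, 0], [0, 0, 0, 0, 0, 0], [0, 0, 0, 0, 0, 0], [0, 0, 0, 0, 0, 0]]]}}

```text
clock: 6.6
eef_pos: [485.7, -177.8, 31.8]
tool_rot: [3.136, 0.0, -1.75]
force: [-6.3, 0.7, 11.2]
width: 29.0
```

Run:
```python
from h import *
from cell import ctrl
s=ctrl.read_state(); print(w2c(s['eef_pos']).round(1),s['force'],s['width'])
# arc in caddy x,z, relative; upper corner 1 mm from the rail
prev=None
for t in range(0,91,6):
    a=np.radians(t); e=69-6*np.sin(a); q=np.array([e-104*np.cos(a)+26*np.sin(a),22+104*np.sin(a)+26*np.cos(a)])
    if prev is not None: print(t,q.round(1),"ty,tz",(-(q-prev)/50).round(3))
    prev=q
```

```text
[ -39.5 -114.2   31.8] [-6.27973019  0.74513648 11.16242992] 28.990785971279315
6 [-32.3  58.7] ty,tz [-0.053 -0.215]
12 [-28.6  69.1] ty,tz [-0.075 -0.207]
18 [-23.7  78.9] ty,tz [-0.097 -0.196]
24 [-17.9  88.1] ty,tz [-0.117 -0.184]
30 [-11.1  96.5] ty,tz [-0.136 -0.169]
36 [ -3.4 104.2] ty,tz [-0.154 -0.153]
42 [  5.1 110.9] ty,tz [-0.17  -0.135]
48 [ 14.3 116.7] ty,tz [-0.184 -0.115]
54 [ 24.1 121.4] ty,tz [-0.196 -0.095]
60 [ 34.3 125.1] ty,tz [-0.205 -0.073]
66 [ 45.  127.6] ty,tz [-0.213 -0.05 ]
72 [ 55.9 128.9] ty,tz [-0.218 -0.027]
78 [ 66.9 129.1] ty,tz [-0.221 -0.004]
84 [ 78.  128.1] ty,tz [-0.222  0.02 ]
90 [ 89. 126.] ty,tz [-0.22   0.043]
```

Emit:
{"name": "apply_moves", "arguments": {"series": [[[0, -0.02, -0.04, 0, 0, 0], [0, -0.05, -0.2, 0, 0, 0], [0, -0.07, -0.2, 0, 0, 0], [0, -0.1, -0.2, 0, 0, 0], [0, 0, 0, 0, 0, 0]]]}}

```text
clock: 7.22
eef_pos: [496.6, -179.3, 63.3]
tool_rot: [3.133, 0.001, -1.75]
force: [-7.4, 1.5, -2.8]
width: 28.8
```

Run:
```python
from h import *
from cell import ctrl,viewer
s=ctrl.read_state(); print(w2c(s['eef_pos']).round(1),s['force'],s['width'])
b=viewer.get_image("side"); cv2.imwrite("pics/s3.png",cv2.resize(b[150:290,230:410],None,fx=4,fy=4))
```

```text
[ -28.5 -113.8   63.3] [-7.41591994  1.52711748 -2.78727705] 28.819853210305585
```

View pics/s3.png

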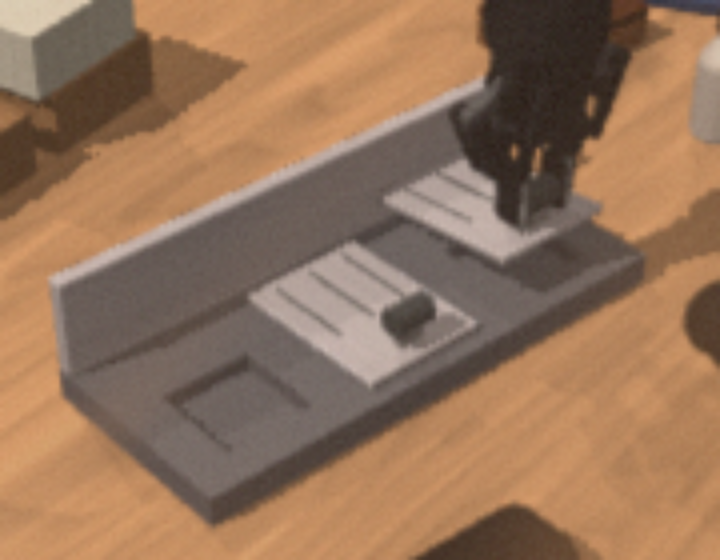

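The tray is tilted about 11° with its edge roughly 12 mm up, because pinch friction makes it lag. I'll turn the tool along with the tray while following the arc.

```bash
cat >> h.py <<'E'
def arc(s,thetas,phi0,phis,off=16.2,gap=1.0,dz=0):
    "rows for tcp: bar on arc at each theta with tool tilt phi (deg), from measured caddy pose"
    p=w2c(s['eef_pos'])[[0,2]]; f=phi0
    for t,g in zip(thetas,phis):
        a=np.radians(t); gr=np.radians(g); e=70-gap-6*np.sin(a)
        q=np.array([e-104*np.cos(a)+26*np.sin(a)-off*np.sin(gr),22+dz+104*np.sin(a)+26*np.cos(a)-off*np.cos(gr)])
        d=(q-p)/50; fr=np.radians(f)
        print(t,g,q.round(1),np.round([0,-d[0]*np.cos(fr)+d[1]*np.sin(fr),-d[0]*np.sin(fr)-d[1]*np.cos(fr),-(g-f)/6,0,0],2).tolist())
        p=q;f=g
E
python3 - <<'E'
from h import *
from cell import ctrl
arc(ctrl.read_state(),[17,23,29,35,41,47,53,59,65,71,77,83,89,91,91],0,[6,12,18,24,30,36,36,36,36,36,36,36,36,36,36])
E
```

```text
17 6 [-26.3  61.2] [0.0, -0.04, 0.04, -1.0, 0.0, 0.0]
23 12 [-22.3  70.7] [0.0, -0.06, -0.2, -1.0, 0.0, 0.0]
29 18 [-17.3  79.8] [0.0, -0.06, -0.2, -1.0, 0.0, 0.0]
35 24 [-11.3  88.2] [0.0, -0.06, -0.2, -1.0, 0.0, 0.0]
41 30 [-4.5 95.8] [0.0, -0.06, -0.2, -1.0, 0.0, 0.0]
47 36 [  3.2 102.7] [0.0, -0.06, -0.2, -1.0, 0.0, 0.0]
53 36 [ 12.9 107.6] [0.0, -0.1, -0.19, 0.0, 0.0, 0.0]
59 36 [ 23.1 111.4] [0.0, -0.12, -0.18, 0.0, 0.0, 0.0]
65 36 [ 33.7 114.1] [0.0, -0.14, -0.17, 0.0, 0.0, 0.0]
71 36 [ 44.5 115.7] [0.0, -0.16, -0.15, 0.0, 0.0, 0.0]
77 36 [ 55.6 116.1] [0.0, -0.17, -0.14, 0.0, 0.0, 0.0]
83 36 [ 66.7 115.3] [0.0, -0.19, -0.12, 0.0, 0.0, 0.0]
89 36 [ 77.7 113.3] [0.0, -0.2, -0.1, 0.0, 0.0, 0.0]
91 36 [ 81.3 112.4] [0.0, -0.07, -0.03, 0.0, 0.0, 0.0]
91 36 [ 81.3 112.4] [0.0, 0.0, -0.0, 0.0, 0.0, 0.0]
```

Emit:
{"name": "apply_moves", "arguments": {"series": [[[0, -0.04, 0.04, -1, 0, 0], [0, -0.06, -0.2, -1, 0, 0], [0, -0.06, -0.2, -1, 0, 0], [0, -0.06, -0.2, -1, 0, 0], [0, 0, 0, 0, 0, 0]]]}}

```text
clock: 7.9
eef_pos: [514.5, -182.3, 89.0]
tool_rot: [2.712, 0.0, -1.749]
force: [-8.4, 2.2, -0.3]
width: 28.7
```

Run:
```python
from h import *
from cell import ctrl,viewer
s=ctrl.read_state(); print(w2c(s['eef_pos']).round(1),s['force'],s['torque'],s['width'],np.degrees(s['tool_rot']))
b=viewer.get_image("side"); cv2.imwrite("pics/s4.png",cv2.resize(b[130:290,230:410],None,fx=3,fy=3))
```

```text
[ -10.4 -113.6   89. ] [-8.36441161  2.17252124 -0.31695096] [0.43175347 1.41027959 0.12777384] 28.679750125077753 [ 1.55394009e+02  2.26290167e-02 -1.00192775e+02]
```

View pics/s4.png

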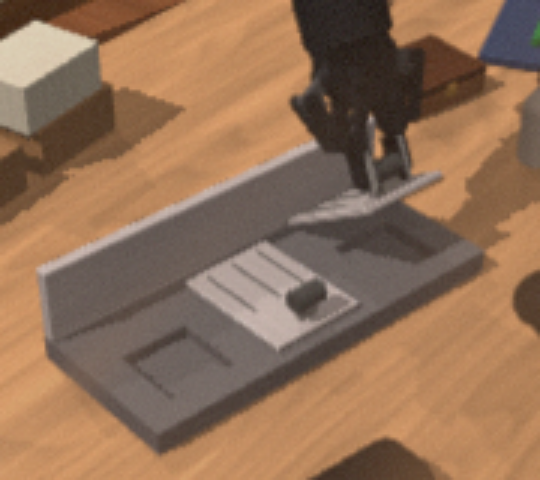

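The tray is now at about 35° with its far edge low at the rail. Continuing.

Emit:
{"name": "apply_moves", "arguments": {"series": [[[0, -0.06, -0.18, -1, 0, 0], [0, -0.06, -0.19, -1, 0, 0], [0, -0.1, -0.19, 0, 0, 0], [0, -0.12, -0.18, 0, 0, 0], [0, 0, 0, 0, 0, 0]]]}}

```text
clock: 8.57
eef_pos: [550.2, -188.9, 111.1]
tool_rot: [2.512, 0.0, -1.749]
force: [-3.7, 1.7, -2.0]
width: 29.3
```

Run:
```python
from h import *
from cell import ctrl
s=ctrl.read_state(); print(w2c(s['eef_pos']).round(1),s['force'],s['torque'],s['width'],np.degrees(s['tool_rot']))
arc(s,[65,71,77,83,89,92],36,[36]*6)
```

```text
[  25.9 -113.7  111.1] [-3.70801132  1.68466112 -2.02683315] [ 0.05321514  0.16514466 -0.02572896] 29.263801363115746 [ 1.43922918e+02  4.11042980e-03 -1.00208732e+02]
65 36 [ 33.7 114.1] [0.0, -0.09, -0.14, 0.0, 0.0, 0.0]
71 36 [ 44.5 115.7] [0.0, -0.16, -0.15, 0.0, 0.0, 0.0]
77 36 [ 55.6 116.1] [0.0, -0.17, -0.14, 0.0, 0.0, 0.0]
83 36 [ 66.7 115.3] [0.0, -0.19, -0.12, 0.0, 0.0, 0.0]
89 36 [ 77.7 113.3] [0.0, -0.2, -0.1, 0.0, 0.0, 0.0]
92 36 [ 83.1 111.9] [0.0, -0.1, -0.04, 0.0, 0.0, 0.0]
```

Emit:
{"name": "apply_moves", "arguments": {"series": [[[0, -0.09, -0.14, 0, 0, 0], [0, -0.16, -0.15, 0, 0, 0], [0, -0.17, -0.14, 0, 0, 0], [0, -0.19, -0.12, 0, 0, 0], [0, -0.2, -0.1, 0, 0, 0]]]}}

```text
clock: 9.2
eef_pos: [601.0, -198.2, 114.3]
tool_rot: [2.511, 0.0, -1.749]
force: [-5.0, -0.1, -0.8]
width: 29.2
```

Emit:
{"name": "apply_moves", "arguments": {"series": [[[0, -0.04, 0, 0, 0, 0], [0, 0, 0, 0, 0, 0], [0, 0, 0, 0, 0, 0], [0, 0, 0, 0, 0, 0], [0, 0, 0, 0, 0, 0]]]}}

```text
clock: 9.82
eef_pos: [602.7, -198.5, 112.3]
tool_rot: [2.513, -0.0, -1.749]
force: [-5.3, -0.1, -2.5]
width: 28.6
```

Run:
```python
from h import *
from cell import ctrl,viewer
s=ctrl.read_state(); print(w2c(s['eef_pos']).round(1),s['force'],s['torque'],s['width'],np.degrees(s['tool_rot']))
a=viewer.get_image("scene");b=viewer.get_image("side"); cv2.imwrite("pics/s5.png",np.hstack([cv2.resize(b[110:290,220:410],None,fx=2.5,fy=2.5),cv2.resize(a[150:300,230:350],None,fx=3,fy=3)]))
```

```text
[  79.3 -113.8  112.3] [-5.2845295  -0.08756029 -2.48284116] [ 0.02553905  0.47880901 -0.01003213] 28.64414927793145 [ 1.43960789e+02 -2.78024626e-03 -1.00225077e+02]
```

View pics/s5.png

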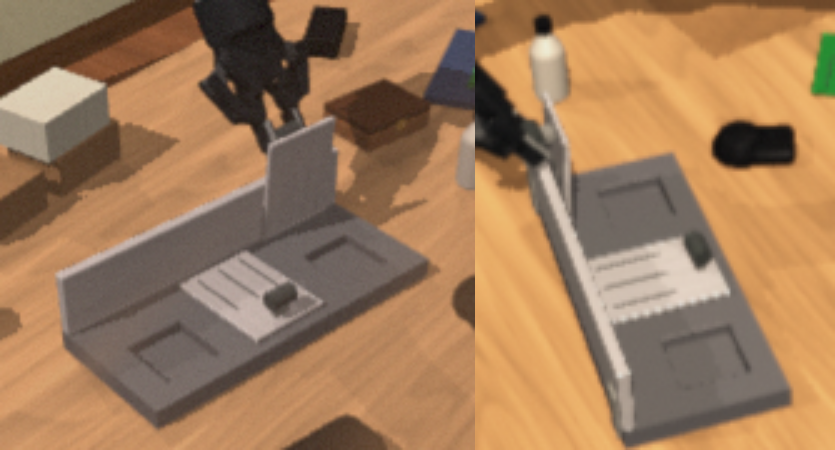

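Tray 1 stands upright at the rail. Release and back off along the tool.

Emit:
{"name": "apply_moves", "arguments": {"series": [[[0, 0, 0, 0, 0, 0], [0, 0, 0, 0, 0, 0], [0, 0, 0, 0, 0, 0], [0, 0, 0, 0, 0, 0], [0, 0, -0.2, 0, 0, 0]]], "claw": 0.4}}

```text
clock: 10.55
eef_pos: [608.6, -199.5, 120.3]
tool_rot: [2.512, 0.0, -1.749]
force: [-0.7, -0.2, -0.4]
width: 59.9
```

Emit:
{"name": "apply_moves", "arguments": {"series": [[[0, 0, -0.4, 0, 0, 0], [0, 0, -0.6, 0, 0, 0], [0, 0, -0.6, 0, 0, 0], [0, 0, -0.2, 0, 0, 0], [0, 0, 0, 0, 0, 0]]]}}

```text
clock: 11.18
eef_pos: [654.8, -207.4, 191.2]
tool_rot: [2.519, -0.001, -1.749]
force: [-0.5, -0.3, -0.0]
width: 60.0
```

Run:
```python
from h import *
from cell import ctrl,viewer
s=ctrl.read_state(); print(w2c(s['eef_pos']).round(1),s['force'],s['width'])
for r in rows(s,c2w(CAD,[-38.5,0.5,200])[0],YAW,6): print(r)
b=viewer.get_image("side"); cv2.imwrite("pics/s6.png",b[100:300,200:430])
print([(round(d['score'],2),(np.array(d['location'])*[640,480]).round(1)) for d in viewer.find_in("side","tray1_grip")])
D=viewer.camera_info("side"); print(proj(D,c2w(CAD,[[90,-113.8,126],[70,-113.8,142]])))
```

```text
[ 132.1 -113.3  191.2] [-0.49383195 -0.29653287 -0.03609845] 60.021439310716715
[-0.38, 0.479, 0.307, 0.991, -0.002, 0.001]
[-0.38, 0.509, 0.256, 0.991, -0.002, 0.001]
[-0.38, 0.532, 0.202, 0.991, -0.002, 0.001]
[-0.379, 0.55, 0.146, 0.991, -0.002, 0.001]
[-0.379, 0.563, 0.088, 0.991, -0.002, 0.001]
[-0.379, 0.569, 0.03, 0.991, -0.002, 0.001]
[(0.67, array([339.6, 181.5])), (0.53, array([296.1, 227.6])), (0.23, array([412.3, 169.8]))]
[[332.92288783 163.22677643]
 [338.2596002  160.74705549]]
```

Emit:
{"name": "apply_moves", "arguments": {"series": [[[-0.38, 0.479, 0.307, 0.99, 0, 0], [-0.38, 0.509, 0.256, 0.99, 0, 0], [-0.38, 0.532, 0.202, 0.99, 0, 0], [-0.38, 0.55, 0.146, 0.99, 0, 0], [-0.38, 0.563, 0.088, 0.99, 0, 0]]]}}

```text
clock: 11.9
eef_pos: [535.7, -92.0, 199.7]
tool_rot: [3.023, -0.0, -1.748]
force: [0.7, 0.6, 1.5]
width: 59.8
```

Emit:
{"name": "apply_moves", "arguments": {"series": [[[-0.38, 0.57, 0.03, 0.99, 0, 0], [0, 0, 0.6, 0, 0, 0], [0, 0, 0.7, 0, 0, 0], [0, 0, 0.7, 0, 0, 0], [0, 0, 0.5, 0, 0, 0]]]}}

```text
clock: 12.52
eef_pos: [509.0, -68.8, 75.0]
tool_rot: [3.122, -0.001, -1.748]
force: [0.8, -1.4, 0.3]
width: 59.9
```

Emit:
{"name": "apply_moves", "arguments": {"series": [[[0, 0, 0, 0, 0, 0], [0, 0, 0, 0, 0, 0], [0, 0, 0, 0, 0, 0], [0, 0, 0, 0, 0, 0], [0, 0, 0, 0, 0, 0]]]}}

```text
clock: 13.15
eef_pos: [511.4, -69.2, 77.0]
tool_rot: [3.126, -0.001, -1.749]
force: [-0.8, 0.3, -0.4]
width: 59.5
```

Run:
```python
from h import *
from cell import ctrl,viewer
s=ctrl.read_state(); print(w2c(s['eef_pos']).round(1),s['force'],s['width'],np.degrees(s['tool_rot']))
im=viewer.get_image("wrist");b=viewer.get_image("side")
t=cv2.resize(b[100:300,200:430],None,fx=1.2,fy=1.2); h=np.zeros((480,160,3),np.uint8)
cv2.imwrite("pics/w7.png",np.hstack([cv2.resize(im,(520,390)),np.vstack([t,np.zeros((390-t.shape[0],t.shape[1],3),np.uint8)])]))
for l in ("tray2_grip",): print([(round(d['score'],2),(np.array(d['location'])*[640,480]).round(1)) for d in viewer.find_in("wrist",l)])
print(proj(viewer.camera_info("wrist"),c2w(CAD,[[-38.5,0.5,48]])))
```

```text
[-33.5  -2.8  77. ] [-0.77121938  0.31490247 -0.36934223] 59.54050707859411 [ 1.79108051e+02 -4.68945307e-02 -1.00189528e+02]
[(0.98, array([312.7, 185. ])), (0.43, array([219.7, 171.2]))]
[[316.30547776 295.73322409]]
```

View pics/w7.png

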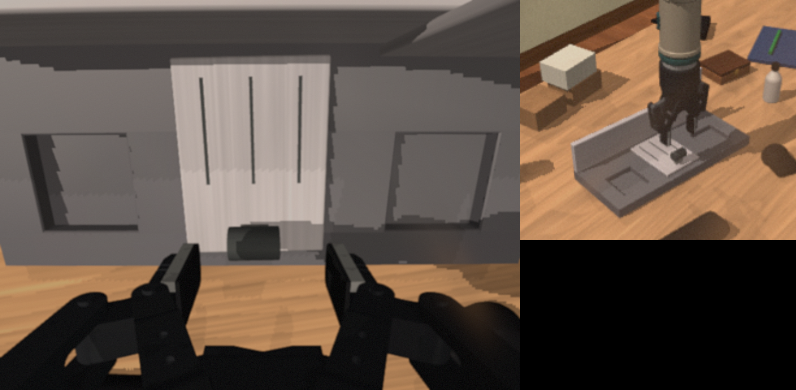

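Bar 2 is at (313,299) full-frame, and tray 1 stands at the rail at upper right of the wrist view. Lower onto bar 2 and grip.

Emit:
{"name": "apply_moves", "arguments": {"series": [[[-0.05, 0.06, 0.3, 0.14, 0, 0], [-0.04, 0.054, 0.3, 0, 0, 0], [0, 0, 0.29, 0, 0, 0], [0, 0, 0, 0, 0, 0], [0, 0, 0, 0, 0, 0]]]}}

```text
clock: 13.92
eef_pos: [506.4, -64.0, 32.2]
tool_rot: [3.14, -0.001, -1.749]
force: [-0.1, -0.5, 0.1]
width: 59.9
```

Emit:
{"name": "apply_moves", "arguments": {"series": [[[0, 0, 0, 0, 0, 0], [0, 0, 0, 0, 0, 0], [0, 0, 0, 0, 0, 0], [0, 0, 0, 0, 0, 0], [0, 0, 0, 0, 0, 0]]], "claw": -1}}

```text
clock: 14.55
eef_pos: [506.5, -63.8, 32.8]
tool_rot: [3.141, -0.001, -1.749]
force: [-0.0, -0.8, 6.3]
width: 29.1
```

Run:
```python
from h import *
from cell import ctrl,viewer
s=ctrl.read_state(); p=w2c(s['eef_pos']);print(p.round(1),s['force'],s['width'],np.degrees(s['tool_rot']))
arc(s,[3,9,15,21,27,33,39,45,51,57,63,69,75,81,87,90],0,[3,9,15,21,27,33]+[36]*10,off=48-p[2])
```

```text
[-39.3   1.6  32.8] [-0.00879088 -0.84746467  6.26971532] 29.059820019820016 [ 1.79971263e+02 -4.31195032e-02 -1.00182474e+02]
3 3 [-34.6  38.2] [0.0, -0.09, -0.11, -0.5, 0.0, 0.0]
9 9 [-33.   48.9] [0.0, -0.02, -0.22, -1.0, 0.0, 0.0]
15 15 [-30.2  59.3] [0.0, -0.02, -0.21, -1.0, 0.0, 0.0]
21 21 [-26.4  69.3] [0.0, -0.02, -0.21, -1.0, 0.0, 0.0]
27 27 [-21.5  78.8] [0.0, -0.02, -0.21, -1.0, 0.0, 0.0]
33 33 [-15.6  87.7] [0.0, -0.02, -0.21, -1.0, 0.0, 0.0]
39 36 [-8.2 95.4] [0.0, -0.04, -0.21, -0.5, 0.0, 0.0]
45 36 [  0.7 101.6] [0.0, -0.07, -0.21, 0.0, 0.0, 0.0]
51 36 [ 10.2 106.9] [0.0, -0.09, -0.2, 0.0, 0.0, 0.0]
57 36 [ 20.2 111.1] [0.0, -0.11, -0.19, 0.0, 0.0, 0.0]
63 36 [ 30.7 114.2] [0.0, -0.13, -0.17, 0.0, 0.0, 0.0]
69 36 [ 41.5 116.1] [0.0, -0.15, -0.16, 0.0, 0.0, 0.0]
75 36 [ 52.5 116.9] [0.0, -0.17, -0.14, 0.0, 0.0, 0.0]
81 36 [ 63.5 116.5] [0.0, -0.18, -0.12, 0.0, 0.0, 0.0]
87 36 [ 74.6 114.9] [0.0, -0.2, -0.1, 0.0, 0.0, 0.0]
90 36 [ 80.1 113.7] [0.0, -0.1, -0.04, 0.0, 0.0, 0.0]
```

Emit:
{"name": "apply_moves", "arguments": {"series": [[[0, -0.09, -0.11, -0.5, 0, 0], [0, -0.02, -0.22, -1, 0, 0], [0, -0.02, -0.21, -1, 0, 0], [0, -0.02, -0.21, -1, 0, 0], [0, 0, 0, 0, 0, 0]]]}}

```text
clock: 15.18
eef_pos: [520.0, -66.3, 68.0]
tool_rot: [2.776, -0.001, -1.749]
force: [0.9, -0.8, 0.9]
width: 29.2
```

Run:
```python
from h import *
from cell import ctrl,viewer
s=ctrl.read_state(); p=w2c(s['eef_pos']);print(p.round(1),s['force'],s['width'],np.degrees(s['tool_rot']))
```

```text
[-25.6   1.5  68. ] [ 0.89363273 -0.7949162   0.8963819 ] 29.234132567447418 [ 1.59055490e+02 -6.22487341e-02 -1.00193464e+02]
```

Emit:
{"name": "apply_moves", "arguments": {"series": [[[0, -0.02, -0.22, -1, 0, 0], [0, -0.02, -0.21, -1, 0, 0], [0, -0.04, -0.21, -0.5, 0, 0], [0, -0.07, -0.21, 0, 0, 0], [0, -0.09, -0.2, 0, 0, 0]]]}}

```text
clock: 15.8
eef_pos: [552.5, -71.6, 106.8]
tool_rot: [2.508, -0.0, -1.748]
force: [-5.0, 1.4, -2.8]
width: 28.9
```

Run:
```python
from h import *
from cell import ctrl,viewer
s=ctrl.read_state(); p=w2c(s['eef_pos']);print(p.round(1),s['force'],s['width'],np.degrees(s['tool_rot']))
```

```text
[  7.3   2.1 106.8] [-5.01598806  1.39743108 -2.84184559] 28.87142264937616 [ 1.43698262e+02 -1.40287214e-02 -1.00181063e+02]
```

Emit:
{"name": "apply_moves", "arguments": {"series": [[[0, -0.12, -0.19, 0, 0, 0], [0, -0.14, -0.17, 0, 0, 0], [0, -0.15, -0.16, 0, 0, 0], [0, -0.17, -0.14, 0, 0, 0], [0, -0.18, -0.12, 0, 0, 0]]]}}

```text
clock: 16.42
eef_pos: [606.3, -81.4, 117.4]
tool_rot: [2.51, -0.001, -1.749]
force: [-4.9, 2.1, 0.6]
width: 29.0
```

Emit:
{"name": "apply_moves", "arguments": {"series": [[[0, -0.2, -0.1, 0, 0, 0], [0, -0.12, -0.04, 0, 0, 0], [0, 0, 0, 0, 0, 0], [0, 0, 0, 0, 0, 0], [0, 0, 0, 0, 0, 0]]]}}

```text
clock: 17.05
eef_pos: [623.6, -84.9, 112.4]
tool_rot: [2.511, -0.001, -1.749]
force: [-4.4, 1.1, -0.6]
width: 28.8
```

Run:
```python
from h import *
from cell import ctrl,viewer
s=ctrl.read_state(); print(w2c(s['eef_pos']).round(1),s['force'],s['torque'],s['width'],np.degrees(s['tool_rot']))
a=viewer.get_image("scene");b=viewer.get_image("side"); cv2.imwrite("pics/s8.png",np.hstack([cv2.resize(b[110:290,220:410],None,fx=2.5,fy=2.5),cv2.resize(a[150:300,230:350],None,fx=3,fy=3)]))
```

```text
[ 79.7   1.7 112.4] [-4.43194767  1.08994232 -0.58113378] [0.03893803 0.36502338 0.02070976] 28.81643015519451 [ 1.43894746e+02 -6.16740247e-02 -1.00190994e+02]
```

View pics/s8.png

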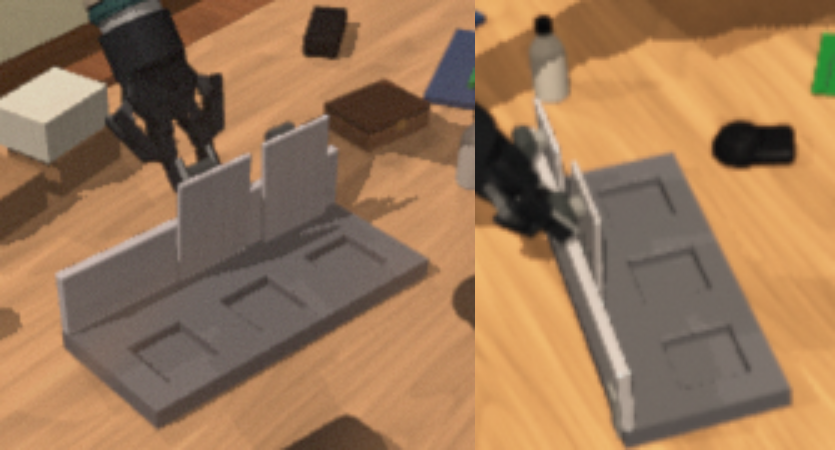

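Both trays are upright. Release, back off, and go to the stand.

Emit:
{"name": "apply_moves", "arguments": {"series": [[[0, 0, 0, 0, 0, 0], [0, 0, 0, 0, 0, 0], [0, 0, 0, 0, 0, 0], [0, 0, 0, 0, 0, 0], [0, 0, -0.2, 0, 0, 0]]], "claw": 0.4}}

```text
clock: 17.77
eef_pos: [629.4, -85.8, 120.3]
tool_rot: [2.51, -0.001, -1.749]
force: [0.4, 0.4, -0.4]
width: 59.7
```

Emit:
{"name": "apply_moves", "arguments": {"series": [[[0, 0, -0.4, 0, 0, 0], [0, 0, -0.6, 0, 0, 0], [0, 0, -0.6, 0, 0, 0], [0, 0, -0.4, 0, 0, 0], [0, 0, 0, 0, 0, 0]]]}}

```text
clock: 18.4
eef_pos: [678.5, -95.0, 198.0]
tool_rot: [2.527, 0.0, -1.749]
force: [-0.1, -0.1, -0.6]
width: 59.5
```

Run:
```python
from h import *
from cell import ctrl,viewer
s=ctrl.read_state(); print(w2c(s['eef_pos']).round(1),s['force'],s['width'])
for r in rows(s,[515,300,235],YAW,10): print(r)
```

```text
[135.5   1.5 198. ] [-0.12130678 -0.0912588  -0.59052798] 59.54019872673552
[-0.719, 0.42, 0.206, 0.587, 0.0, 0.0]
[-0.719, 0.432, 0.18, 0.587, 0.0, 0.0]
[-0.719, 0.442, 0.153, 0.587, 0.0, 0.0]
[-0.719, 0.451, 0.126, 0.587, 0.0, 0.0]
[-0.719, 0.458, 0.098, 0.587, 0.0, 0.0]
[-0.719, 0.463, 0.069, 0.587, 0.0, 0.0]
[-0.719, 0.466, 0.041, 0.587, 0.0, 0.0]
[-0.719, 0.468, 0.012, 0.587, 0.0, 0.0]
[-0.719, 0.468, -0.017, 0.587, 0.0, 0.0]
[-0.719, 0.466, -0.045, 0.587, 0.0, 0.0]
```

Emit:
{"name": "apply_moves", "arguments": {"series": [[[-0.72, 0.42, 0.206, 0.587, 0, 0], [-0.72, 0.432, 0.18, 0.587, 0, 0], [-0.72, 0.442, 0.153, 0.587, 0, 0], [-0.72, 0.45, 0.126, 0.587, 0, 0], [-0.72, 0.458, 0.098, 0.587, 0, 0]]], "claw": 1}}

```text
clock: 19.02
eef_pos: [594.8, 104.1, 215.3]
tool_rot: [2.832, -0.0, -1.75]
force: [0.7, 0.3, 0.3]
width: 85.5
```

Emit:
{"name": "apply_moves", "arguments": {"series": [[[-0.72, 0.463, 0.069, 0.587, 0, 0], [-0.72, 0.466, 0.041, 0.587, 0, 0], [-0.72, 0.468, 0.012, 0.587, 0, 0], [-0.72, 0.468, -0.017, 0.587, 0, 0], [-0.72, 0.466, -0.045, 0.587, 0, 0]]]}}

```text
clock: 19.65
eef_pos: [513.2, 301.3, 234.0]
tool_rot: [3.14, -0.001, -1.75]
force: [-0.4, 0.4, 0.3]
width: 85.3
```

Emit:
{"name": "apply_moves", "arguments": {"series": [[[0, 0, 0, 0, 0, 0], [0, 0, 0, 0, 0, 0], [0, 0, 0, 0, 0, 0], [0, 0, 0, 0, 0, 0], [0, 0, 0, 0, 0, 0]]]}}

```text
clock: 20.27
eef_pos: [514.6, 299.7, 233.8]
tool_rot: [3.138, -0.001, -1.75]
force: [-0.2, 0.9, -0.8]
width: 85.3
```

Run:
```python
from h import *
from cell import ctrl,viewer
s=ctrl.read_state(); c=viewer.camera_info("wrist"); im=viewer.get_image("wrist")
print(s['eef_pos'],w2c(s['eef_pos']).round(1),np.degrees(s['tool_rot']),s['width'],s['qpos'][6])
for l in ("roll1_mid","spindle1"): print([(round(d['score'],2),(np.array(d['location'])*[640,480]).round(1)) for d in viewer.find_in("wrist",l)])
P=[[589.2,317.7,78],[506.1,302.7,78],[423.4,287.2,78]]
P+= [[p[0],p[1],44] for p in P]
for q in proj(c,P): print(q.round(1)); cv2.circle(im,tuple(int(v) for v in q.round()),2,(0,0,255),-1)
cv2.imwrite("pics/w9.png",im)
```

```text
[514.64341816 299.73595383 233.83140927] [-95.9 360.8 233.8] [ 1.79810670e+02 -4.37472236e-02 -1.00294582e+02] 85.28754267852678 -2.273725704070411
[(0.72, array([282.9, 118.4]))]
[(0.94, array([317.9, 195.6])), (0.28, array([187.3,  40.8]))]
[281.  131.2]
[321.4 235.1]
[356.9 324.6]
[285.3 130.9]
[321.6 225. ]
[353.9 307.1]
```

View pics/w9.png

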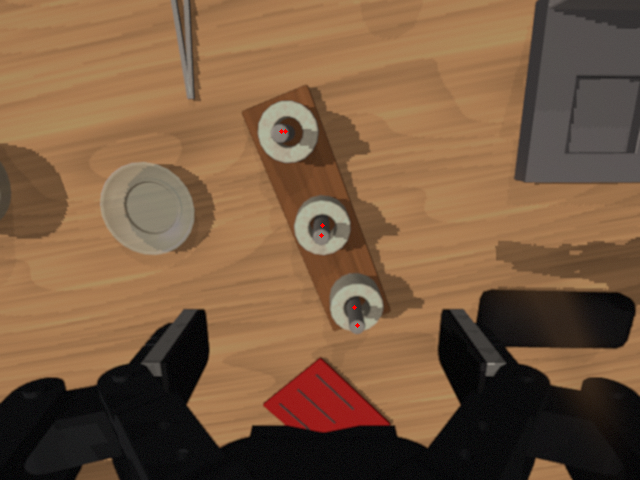

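The spindle tops match the fit at (281,131), (321,235) and (357,325). The rolls are at (288,131), (323,225) and (357,304). I'll take roll 1 (far end) first.

Run:
```python
from h import *
from cell import ctrl,viewer
s=ctrl.read_state()
for r in rows(s,[588.8,315.5,130],YAW,4): print(r)
print(c2w(CAD,[[-12,-115,0],[-12,0,0],[-12,115,0]]))
a=cv2.imread("pics/scene0.png"); S=viewer.camera_info("scene")
# roll height: project ring top/bottom for zb 12..20 against crop picks: lower outline of roll1 at scene (349.5,~359)
for zb in (12,15,18,21): print(zb,proj(S,[[589,317,zb+30],[589,317,zb]]).round(1).tolist())
```

```text
[-0.141, -0.355, 0.518, 0.008, -0.001, -0.0]
[-0.141, -0.354, 0.519, 0.008, -0.001, -0.0]
[-0.141, -0.354, 0.519, 0.008, -0.001, -0.0]
[-0.141, -0.353, 0.519, 0.008, -0.001, -0.0]
[[ 512.6342353  -183.42697879    0.        ]
 [ 533.07100749  -70.25746725    0.        ]
 [ 553.50777968   42.91204429    0.        ]]
12 [[349.4, 342.4], [349.2, 350.2]]
15 [[349.4, 341.6], [349.2, 349.5]]
18 [[349.4, 340.8], [349.2, 348.7]]
21 [[349.5, 340.0], [349.2, 347.9]]
```

Emit:
{"name": "apply_moves", "arguments": {"series": [[[-0.14, -0.355, 0.518, 0, 0, 0], [-0.14, -0.354, 0.518, 0, 0, 0], [-0.14, -0.354, 0.518, 0, 0, 0], [-0.14, -0.353, 0.518, 0, 0, 0], [0, 0, 0.4, 0, 0, 0]]]}}

```text
clock: 21.05
eef_pos: [589.2, 315.2, 108.6]
tool_rot: [3.139, -0.001, -1.75]
force: [-1.7, 0.1, 0.0]
width: 85.0
```

Emit:
{"name": "apply_moves", "arguments": {"series": [[[0, 0, 0.5, 0, 0, 0], [0, 0, 0, 0, 0, 0], [0, 0, 0, 0, 0, 0], [0, 0, 0, 0, 0, 0], [0, 0, 0, 0, 0, 0]]]}}

```text
clock: 21.68
eef_pos: [588.8, 315.9, 86.2]
tool_rot: [3.14, 0.001, -1.749]
force: [-0.3, 0.5, 0.4]
width: 85.3
```

Run:
```python
from h import *
from cell import ctrl,viewer
s=ctrl.read_state();im=viewer.get_image("wrist"); print(s['eef_pos'].round(1),s['force'],np.degrees(s['tool_rot']))
c=viewer.camera_info("wrist")
for q in proj(c,[[s['eef_pos'][0],s['eef_pos'][1],42],[589.2,317.7,78]]): print(q)
cv2.imwrite("pics/w10.png",im)
```

```text
[588.8 315.9  86.2] [-0.34378722  0.53160495  0.44760013] [ 1.79891759e+02  3.22686445e-02 -1.00206764e+02]
[323.24626807 275.42409594]
[318.7752767  305.89849791]
```

View pics/w10.png

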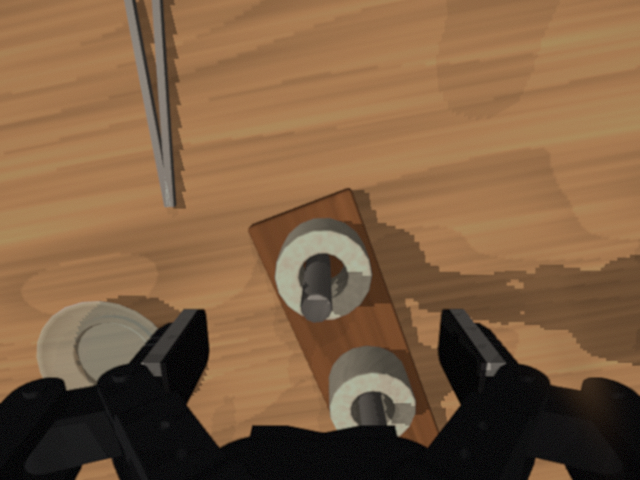

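The roll top is centred at (323,275), exactly as predicted. Descend and grip.

Emit:
{"name": "apply_moves", "arguments": {"series": [[[0, 0, 0.5, 0, 0, 0], [0, 0, 0.5, 0, 0, 0], [0, 0, 0.28, 0, 0, 0], [0, 0, 0, 0, 0, 0], [0, 0, 0, 0, 0, 0]]]}}

```text
clock: 22.35
eef_pos: [588.9, 315.9, 22.0]
tool_rot: [3.14, 0.001, -1.749]
force: [-0.1, 0.2, -0.1]
width: 85.4
```

Emit:
{"name": "apply_moves", "arguments": {"series": [[[0, 0, 0, 0, 0, 0], [0, 0, 0, 0, 0, 0], [0, 0, 0, 0, 0, 0], [0, 0, 0, 0, 0, 0], [0, 0, 0, 0, 0, 0]]], "claw": -1}}

```text
clock: 22.98
eef_pos: [588.9, 315.9, 22.3]
tool_rot: [3.14, 0.001, -1.749]
force: [-1.3, 0.3, 6.8]
width: 47.3
```

Emit:
{"name": "apply_moves", "arguments": {"series": [[[0, 0, -0.2, 0, 0, 0], [0, 0, -0.5, 0, 0, 0], [0, 0, -0.6, 0, 0, 0], [0, 0, -0.6, 0, 0, 0], [0, 0, -0.5, 0, 0, 0]]]}}

```text
clock: 23.6
eef_pos: [588.6, 315.6, 142.7]
tool_rot: [3.139, -0.0, -1.749]
force: [1.3, 0.1, 0.3]
width: 48.1
```

Run:
```python
from h import *
from cell import ctrl,viewer
s=ctrl.read_state(); print(s['eef_pos'].round(1),s['force'],s['width'])
for r in rows(s,c2w(CAD,[-12,115,120])[0],YAW,6): print(r)
```

```text
[588.6 315.6 142.7] [1.29323334 0.06312587 0.30036079] 48.053415972819465
[0.915, -0.046, 0.076, 0.004, -0.0, 0.001]
[0.915, -0.046, 0.076, 0.004, -0.0, 0.001]
[0.915, -0.046, 0.076, 0.004, -0.0, 0.001]
[0.915, -0.046, 0.076, 0.004, -0.0, 0.001]
[0.915, -0.046, 0.076, 0.004, -0.0, 0.001]
[0.915, -0.047, 0.076, 0.004, -0.0, 0.001]
```

Emit:
{"name": "apply_moves", "arguments": {"series": [[[0.7, -0.04, 0.07, 0, 0, 0], [0.95, -0.05, 0.08, 0, 0, 0], [0.95, -0.05, 0.08, 0, 0, 0], [0.95, -0.05, 0.08, 0, 0, 0], [0.95, -0.05, 0.08, 0, 0, 0]]]}}

```text
clock: 24.22
eef_pos: [560.1, 90.5, 122.0]
tool_rot: [3.139, -0.0, -1.749]
force: [1.2, -0.3, -0.8]
width: 47.6
```

Emit:
{"name": "apply_moves", "arguments": {"series": [[[0.7, -0.035, 0.07, 0, 0, 0], [0.29, 0, 0, 0, 0, 0], [0, 0, 0.5, 0, 0, 0], [0, 0, 0.5, 0, 0, 0], [0, 0, 0, 0, 0, 0]]]}}

```text
clock: 24.85
eef_pos: [552.0, 44.4, 67.1]
tool_rot: [3.135, -0.0, -1.747]
force: [-0.1, -0.2, -0.1]
width: 47.5
```

Emit:
{"name": "apply_moves", "arguments": {"series": [[[0, 0, 0.2, 0, 0, 0], [0, 0, 0, 0, 0, 0], [0, 0, 0, 0, 0, 0], [0, 0, 0, 0, 0, 0], [0, 0, 0, 0, 0, 0]]]}}

```text
clock: 25.48
eef_pos: [553.4, 43.0, 58.5]
tool_rot: [3.139, -0.0, -1.749]
force: [0.2, -0.4, -0.4]
width: 47.4
```

Run:
```python
from h import *
from cell import ctrl,viewer
s=ctrl.read_state(); print(w2c(s['eef_pos']).round(1),s['force'],s['width'],np.degrees(s['tool_rot']))
im=viewer.get_image("wrist"); cv2.imwrite("pics/w11.png",im); c=viewer.camera_info("wrist")
print(proj(c,c2w(CAD,[[-12,115,s['eef_pos'][2]+20],[-44,83,22],[20,83,22],[-44,147,22],[20,147,22]])).round())
```

```text
[-12.1 115.   58.5] [ 0.22127994 -0.37183333 -0.36047838] 47.406432598729445 [ 1.79853463e+02 -1.85805764e-02 -1.00211635e+02]
[[324. 340.]
 [386. 339.]
 [392. 217.]
 [261. 339.]
 [255. 217.]]
```

View pics/w11.png

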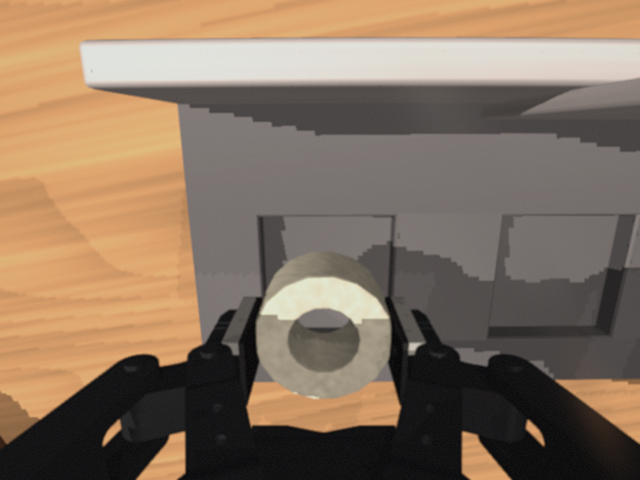

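The roll hangs centred at (324,338) over pocket 3, whose corners match the prediction. Lower it.

Emit:
{"name": "apply_moves", "arguments": {"series": [[[0, 0, 0.3, 0, 0, 0], [0, 0, 0.3, 0, 0, 0], [0, 0, 0.12, 0, 0, 0], [0, 0, 0, 0, 0, 0], [0, 0, 0, 0, 0, 0]]]}}

```text
clock: 26.15
eef_pos: [553.2, 43.0, 22.2]
tool_rot: [3.139, -0.0, -1.749]
force: [-0.1, 0.3, -0.6]
width: 47.1
```

Emit:
{"name": "apply_moves", "arguments": {"series": [[[0, 0, 0.03, 0, 0, 0], [0, 0, 0, 0, 0, 0], [0, 0, 0, 0, 0, 0], [0, 0, 0, 0, 0, 0], [0, 0, 0, 0, 0, 0]]]}}

```text
clock: 26.78
eef_pos: [553.1, 43.0, 20.8]
tool_rot: [3.139, -0.0, -1.749]
force: [-0.1, 0.1, 0.2]
width: 47.3
```

Emit:
{"name": "apply_moves", "arguments": {"series": [[[0, 0, 0, 0, 0, 0], [0, 0, 0, 0, 0, 0], [0, 0, 0, 0, 0, 0], [0, 0, -0.2, 0, 0, 0], [0, 0, -0.6, 0, 0, 0]]], "claw": 1}}

```text
clock: 27.4
eef_pos: [552.0, 42.9, 60.5]
tool_rot: [3.136, -0.001, -1.749]
force: [0.1, 0.0, 0.9]
width: 85.3
```

Emit:
{"name": "apply_moves", "arguments": {"series": [[[0, 0, -0.8, 0, 0, 0], [-0.9, 0.35, -0.5, 0, 0, 0], [-0.9, 0.35, 0, 0, 0, 0], [-0.9, 0.35, 0, 0, 0, 0], [-0.9, 0.35, 0, 0, 0, 0]]]}}

```text
clock: 28.02
eef_pos: [516.2, 234.1, 126.8]
tool_rot: [3.139, 0.0, -1.749]
force: [-0.1, 0.1, -0.1]
width: 85.3
```

Emit:
{"name": "apply_moves", "arguments": {"series": [[[-0.9, 0.35, 0, 0, 0, 0], [-0.42, 0.1, 0, 0, 0, 0], [0, 0, 0, 0, 0, 0], [0, 0, 0, 0, 0, 0], [0, 0, 0, 0, 0, 0]]]}}

```text
clock: 28.65
eef_pos: [506.7, 299.0, 126.0]
tool_rot: [3.139, -0.002, -1.752]
force: [0.3, -1.3, -0.1]
width: 85.0
```

```bash
cat > chk.py <<'E'
from h import *
from cell import ctrl,viewer
s=ctrl.read_state(); print(s['clock'],s['eef_pos'].round(1),w2c(s['eef_pos']).round(1),s['force'].round(1),s['width'],np.degrees(s['tool_rot']).round(2))
# white roll tops by threshold in each camera
def blobs(cam,zs=(42,)):
    im=viewer.get_image(cam); c=viewer.camera_info(cam); cv2.imwrite(f"pics/chk_{cam}.png",im)
    hsv=cv2.cvtColor(im,cv2.COLOR_BGR2HSV)
    print(cam,"roll",[(round(d['score'],2),(np.array(d['location'])*[640,480]).round(1).tolist()) for d in viewer.find_in(cam,"roll1_mid")])
    S={'r1':[589,317,42],'r2':[506,302.5,42],'r3':[424,286,42]}
    for k,v in S.items(): print(k,proj(c,[v]).round(1)[0])
    P=c2w(CAD,[[-12,-115,40],[-12,0,40],[-12,115,40]]); print("pk",proj(c,P).round(1).tolist())
for cam in ("wrist","scene","side"): blobs(cam)
E
python3 chk.py
```

```text
28.65 [506.7 299.  126. ] [-103.5  358.7  126. ] [ 0.3 -1.3 -0.1] 84.97851601867626 [ 1.7984e+02 -1.0000e-01 -1.0040e+02]
wrist roll [(0.37, [300.0, 182.0]), (0.19, [69.8, 230.7])]
r1 [265.  117.5]
r2 [318.3 253.7]
r3 [365.2 364.7]
pk [[1102.4, 104.4], [940.8, 98.3], [756.5, 94.1]]
scene roll [(0.81, [307.0, 268.2])]
r1 [349.4 342.4]
r2 [376.5 323.5]
r3 [401.1 305.3]
pk [[284.4, 212.2], [295.2, 236.2], [307.3, 263.3]]
side roll [(0.9, [292.2, 249.8])]
r1 [186.  301.6]
r2 [218.6 316.9]
r3 [253.8 332.5]
pk [[358.6, 207.2], [325.4, 224.5], [288.7, 243.6]]
```

```bash
cat > ring.py <<'E'
from h import *
from cell import ctrl,viewer
import sys
s=ctrl.read_state(); im=viewer.get_image("wrist"); c=viewer.camera_info("wrist")
g=cv2.cvtColor(im,cv2.COLOR_BGR2HSV)
m=((g[...,1]<75)&(g[...,2]>150)).astype(np.uint8)*255
m=cv2.morphologyEx(m,cv2.MORPH_OPEN,np.ones((3,3)))
cv2.imwrite("pics/m.png",m)
for q in cv2.findContours(m,cv2.RETR_EXTERNAL,cv2.CHAIN_APPROX_NONE)[0]:
    if cv2.contourArea(q)>500:
        e=cv2.fitEllipse(q); print(np.round(e[0],1),np.round(e[1],0),"world@42",atz(c,e[0],42).round(1),"tcp",s['eef_pos'].round(1))
E
python3 ring.py
```

```text
[367.9 364.3] [56. 67.] world@42 [423.5 286.   42. ] tcp [506.1 301.1 125.9]
[320.4 255.8] [70. 73.] world@42 [503.8 303.4  42. ] tcp [506.1 301.1 125.9]
[ 77.6 225.2] [112. 132.] world@42 [548.6 443.4  42. ] tcp [506.1 301.1 125.9]
```

Emit:
{"name": "apply_moves", "arguments": {"series": [[[-0.02, 0.03, 0.4, 0, 0, 0], [0, 0, 0.5, 0, 0, 0], [0, 0, 0.5, 0, 0, 0], [0, 0, 0.5, 0, 0, 0], [0, 0, 0.18, 0, 0, 0]]]}}

```text
clock: 29.62
eef_pos: [503.5, 302.3, 20.6]
tool_rot: [3.137, -0.002, -1.749]
force: [0.2, -0.9, -0.4]
width: 85.4
```

Emit:
{"name": "apply_moves", "arguments": {"series": [[[0, 0, 0, 0, 0, 0], [0, 0, 0, 0, 0, 0], [0, 0, 0, 0, 0, 0], [0, 0, 0, 0, 0, 0], [0, 0, 0, 0, 0, 0]]], "claw": -1}}

```text
clock: 30.25
eef_pos: [505.2, 303.3, 23.3]
tool_rot: [3.14, 0.001, -1.749]
force: [-0.5, -0.5, 5.8]
width: 47.0
```

Emit:
{"name": "apply_moves", "arguments": {"series": [[[0, 0, -0.2, 0, 0, 0], [0, 0, -0.5, 0, 0, 0], [0, 0, -0.6, 0, 0, 0], [0, 0, -0.6, 0, 0, 0], [0, 0, -0.5, 0, 0, 0]]]}}

```text
clock: 30.88
eef_pos: [504.8, 302.8, 143.7]
tool_rot: [3.139, 0.0, -1.749]
force: [0.1, 0.3, -0.4]
width: 47.3
```

Run:
```python
from h import *
from cell import ctrl,viewer
s=ctrl.read_state(); print(s['eef_pos'].round(1),s['force'],s['width'])
for r in rows(s,c2w(CAD,[-12,0,135])[0],YAW,9): print(r)
```

```text
[504.8 302.8 143.7] [ 0.11726355  0.28194954 -0.39601838] 47.28150751407491
[0.805, -0.209, 0.019, 0.003, 0.0, 0.001]
[0.805, -0.209, 0.019, 0.003, 0.0, 0.001]
[0.805, -0.209, 0.019, 0.003, 0.0, 0.001]
[0.805, -0.209, 0.019, 0.003, 0.0, 0.001]
[0.805, -0.209, 0.019, 0.003, 0.0, 0.001]
[0.805, -0.209, 0.019, 0.003, 0.0, 0.001]
[0.805, -0.209, 0.019, 0.003, 0.0, 0.001]
[0.805, -0.209, 0.019, 0.003, 0.0, 0.001]
[0.805, -0.209, 0.019, 0.003, 0.0, 0.001]
```

Emit:
{"name": "apply_moves", "arguments": {"series": [[[0.805, -0.209, 0.02, 0, 0, 0], [0.805, -0.209, 0.02, 0, 0, 0], [0.805, -0.209, 0.02, 0, 0, 0], [0.805, -0.209, 0.02, 0, 0, 0], [0.805, -0.209, 0.02, 0, 0, 0]]]}}

```text
clock: 31.5
eef_pos: [520.4, 94.1, 137.4]
tool_rot: [3.139, -0.0, -1.749]
force: [0.0, 1.0, 0.1]
width: 47.7
```

Emit:
{"name": "apply_moves", "arguments": {"series": [[[0.805, -0.209, 0.02, 0, 0, 0], [0.805, -0.209, 0.02, 0, 0, 0], [0.805, -0.209, 0.02, 0, 0, 0], [0.805, -0.209, 0.02, 0, 0, 0], [0, 0, 0.4, 0, 0, 0]]]}}

```text
clock: 32.12
eef_pos: [534.1, -75.6, 114.3]
tool_rot: [-3.14, -0.003, -1.756]
force: [0.1, 0.3, 0.3]
width: 47.1
```

Emit:
{"name": "apply_moves", "arguments": {"series": [[[0, 0, 0.6, 0, 0, 0], [0, 0, 0.5, 0, 0, 0], [0, 0, 0, 0, 0, 0], [0, 0, 0, 0, 0, 0], [0, 0, 0, 0, 0, 0]]]}}

```text
clock: 32.75
eef_pos: [533.7, -70.5, 59.0]
tool_rot: [3.141, -0.0, -1.749]
force: [-0.4, 0.4, -0.9]
width: 47.1
```

```bash
python3 ring.py
python3 - <<'E'
from h import *
from cell import ctrl,viewer
s=ctrl.read_state(); print(w2c(s['eef_pos']).round(1),s['force'],s['width'],proj(viewer.camera_info("wrist"),c2w(CAD,[[-12,0,s['eef_pos'][2]+20]])))
E
```

```text
[321.1 336.1] [124. 138.] world@42 [514.9 -66.1  42. ] tcp [533.7 -70.5  59. ]
[ 69.4 296. ] [ 93. 114.] world@42 [554.2  41.1  42. ] tcp [533.7 -70.5  59. ]
[ 87.8 147.8] [ 33. 396.] world@42 [614.   10.8  42. ] tcp [533.7 -70.5  59. ]
[320.1  56.5] [ 95. 615.] world@42 [630.1 -86.6  42. ] tcp [533.7 -70.5  59. ]
[-11.5  -0.2  58.9] [-0.20973042  0.65064352 -1.49012356] 47.22601751735787 [[323.03621114 341.94602751]]
```

Emit:
{"name": "apply_moves", "arguments": {"series": [[[0, 0, 0.3, 0, 0, 0], [0, 0, 0.3, 0, 0, 0], [0, 0, 0.14, 0, 0, 0], [0, 0, 0.02, 0, 0, 0], [0, 0, 0, 0, 0, 0]]]}}

```text
clock: 33.42
eef_pos: [531.5, -70.3, 21.2]
tool_rot: [3.137, -0.0, -1.749]
force: [-5.4, 0.6, 22.5]
width: 47.4
```

Emit:
{"name": "apply_moves", "arguments": {"series": [[[0, 0, 0, 0, 0, 0], [0, 0, 0, 0, 0, 0], [0, 0, 0, 0, 0, 0], [0, 0, -0.2, 0, 0, 0], [0, 0, -0.6, 0, 0, 0]]], "claw": 1}}

```text
clock: 34.05
eef_pos: [531.6, -70.3, 59.4]
tool_rot: [3.135, -0.001, -1.749]
force: [0.9, 0.5, 1.0]
width: 85.0
```

Emit:
{"name": "apply_moves", "arguments": {"series": [[[0, 0, -0.8, 0, 0, 0], [0, 0, -0.6, 0, 0, 0], [0, 0, 0, 0, 0, 0], [0, 0, 0, 0, 0, 0], [0, 0, 0, 0, 0, 0]]]}}

```text
clock: 34.67
eef_pos: [532.1, -70.3, 128.8]
tool_rot: [3.136, -0.001, -1.749]
force: [0.3, -0.2, -1.0]
width: 85.6
```

```bash
python3 chk.py; python3 ring.py
python3 - <<'E'
from h import *
from cell import ctrl
s=ctrl.read_state()
for r in rows(s,[424,286,130],YAW,10): print(r)
E
```

```text
34.675 [532.1 -70.3 128.8] [-12.9  -0.2 128.8] [ 0.3 -0.2 -1. ] 85.56192574904972 [ 1.7969e+02 -4.0000e-02 -1.0020e+02]
wrist roll [(0.78, [141.0, 243.3]), (0.65, [324.9, 190.3])]
r1 [-272.4  268.3]
r2 [-188.1  373.6]
r3 [-111.5  462.1]
pk [[507.9, 248.0], [322.9, 247.9], [137.7, 247.8]]
scene roll [(0.66, [308.3, 268.5])]
r1 [349.4 342.4]
r2 [376.5 323.5]
r3 [401.1 305.3]
pk [[284.4, 212.2], [295.2, 236.2], [307.3, 263.3]]
side roll [(0.68, [338.1, 302.5]), (0.62, [287.0, 250.9])]
r1 [186.  301.6]
r2 [218.6 316.9]
r3 [253.8 332.5]
pk [[358.6, 207.2], [325.4, 224.5], [288.7, 243.6]]
[322.8 252.1] [74. 77.] world@42 [531.6 -69.9  42. ] tcp [532.8 -70.4 129.4]
[138.6 248.8] [70. 81.] world@42 [553.8  41.8  42. ] tcp [532.8 -70.4 129.4]
[321.3  88.3] [ 44. 646.] world@42 [624.8 -85.8  42. ] tcp [532.8 -70.4 129.4]
[-0.663, 0.341, -0.0, 0.004, -0.001, 0.001]
[-0.663, 0.341, -0.0, 0.004, -0.001, 0.001]
[-0.663, 0.341, -0.0, 0.004, -0.001, 0.001]
[-0.663, 0.341, -0.0, 0.004, -0.001, 0.001]
[-0.663, 0.341, -0.001, 0.004, -0.001, 0.001]
[-0.663, 0.341, -0.001, 0.004, -0.001, 0.001]
[-0.663, 0.341, -0.001, 0.004, -0.001, 0.001]
[-0.663, 0.341, -0.001, 0.004, -0.001, 0.001]
[-0.663, 0.341, -0.001, 0.004, -0.001, 0.001]
[-0.663, 0.341, -0.001, 0.004, -0.001, 0.001]
```

Rolls 1 and 2 sit within about 2 mm of their pocket centres. On to roll 3.

Emit:
{"name": "apply_moves", "arguments": {"series": [[[-0.663, 0.34, 0, 0, 0, 0], [-0.663, 0.34, 0, 0, 0, 0], [-0.663, 0.34, 0, 0, 0, 0], [-0.663, 0.34, 0, 0, 0, 0], [-0.663, 0.34, 0, 0, 0, 0]]]}}

```text
clock: 35.65
eef_pos: [478.4, 108.9, 130.0]
tool_rot: [3.139, -0.0, -1.749]
force: [0.0, 0.5, 1.3]
width: 85.5
```

Emit:
{"name": "apply_moves", "arguments": {"series": [[[-0.663, 0.34, 0, 0, 0, 0], [-0.663, 0.34, 0, 0, 0, 0], [-0.663, 0.34, 0, 0, 0, 0], [-0.663, 0.34, 0, 0, 0, 0], [-0.663, 0.34, 0, 0, 0, 0]]]}}

```text
clock: 36.28
eef_pos: [424.1, 287.1, 130.2]
tool_rot: [3.139, -0.0, -1.749]
force: [-0.1, 0.3, 0.1]
width: 85.6
```

Emit:
{"name": "apply_moves", "arguments": {"series": [[[0, 0, 0, 0, 0, 0], [0, 0, 0, 0, 0, 0], [0, 0, 0, 0, 0, 0], [0, 0, 0, 0, 0, 0], [0, 0, 0, 0, 0, 0]]]}}

```text
clock: 36.9
eef_pos: [424.7, 285.4, 130.2]
tool_rot: [3.139, -0.001, -1.75]
force: [0.2, -0.5, 1.0]
width: 85.5
```

```bash
python3 ring.py
python3 - <<'E'
from h import *
from cell import ctrl,viewer
s=ctrl.read_state();print(s['qpos'].round(2)); print(proj(viewer.camera_info("wrist"),[[424,286,42],[423.4,287.2,78]]))
E
```

```text
[324. 254.] [69. 71.] world@42 [421.8 285.6  42. ] tcp [424.7 285.4 130.2]
[ 12.9 166.2] [21. 46.] world@42 [507.8 456.2  42. ] tcp [424.7 285.4 130.2]
[-0.71  0.59  0.09  2.   -0.1   0.57 -2.3 ]
[[322.72926443 250.88941543]
 [320.65130569 272.64324447]]
```

Emit:
{"name": "apply_moves", "arguments": {"series": [[[0, 0.03, 0.4, 0, 0, 0], [0, 0, 0.5, 0, 0, 0], [0, 0, 0.5, 0, 0, 0], [0, 0, 0.5, 0, 0, 0], [0, 0, 0.25, 0, 0, 0]]]}}

```text
clock: 37.58
eef_pos: [422.3, 285.8, 21.6]
tool_rot: [3.137, -0.002, -1.749]
force: [-0.3, 0.2, 0.1]
width: 85.4
```

Emit:
{"name": "apply_moves", "arguments": {"series": [[[0, 0, 0, 0, 0, 0], [0, 0, 0, 0, 0, 0], [0, 0, 0, 0, 0, 0], [0, 0, 0, 0, 0, 0], [0, 0, 0, 0, 0, 0]]], "claw": -1}}

```text
clock: 38.2
eef_pos: [423.2, 286.5, 23.9]
tool_rot: [3.14, 0.001, -1.749]
force: [-1.7, -0.6, 7.1]
width: 47.2
```

Emit:
{"name": "apply_moves", "arguments": {"series": [[[0, 0, -0.2, 0, 0, 0], [0, 0, -0.5, 0, 0, 0], [0, 0, -0.6, 0, 0, 0], [0, 0, -0.6, 0, 0, 0], [0, 0, -0.5, 0, 0, 0]]]}}

```text
clock: 38.83
eef_pos: [423.2, 286.4, 144.6]
tool_rot: [3.14, 0.001, -1.749]
force: [-0.5, 0.7, -0.6]
width: 47.5
```

Run:
```python
from h import *
from cell import ctrl,viewer
s=ctrl.read_state(); print(s['eef_pos'].round(1),s['force'],s['width'])
for r in rows(s,c2w(CAD,[-12,-115,135])[0],YAW,12)[::11]: print(r)
```

```text
[423.2 286.4 144.6] [-0.51273374  0.71042252 -0.64605025] 47.52525987550037
[0.744, -0.285, 0.015, 0.002, 0.001, 0.0]
[0.744, -0.286, 0.016, 0.002, 0.001, 0.0]
```

Emit:
{"name": "apply_moves", "arguments": {"series": [[[0.744, -0.285, 0.015, 0, 0, 0], [0.744, -0.285, 0.015, 0, 0, 0], [0.744, -0.285, 0.015, 0, 0, 0], [0.744, -0.285, 0.015, 0, 0, 0], [0.744, -0.285, 0.015, 0, 0, 0]]]}}

```text
clock: 39.45
eef_pos: [460.5, 89.3, 139.6]
tool_rot: [3.14, 0.0, -1.749]
force: [1.3, -0.5, 0.3]
width: 47.4
```

Emit:
{"name": "apply_moves", "arguments": {"series": [[[0.744, -0.285, 0.015, 0, 0, 0], [0.744, -0.285, 0.015, 0, 0, 0], [0.744, -0.285, 0.015, 0, 0, 0], [0.744, -0.285, 0.015, 0, 0, 0], [0.744, -0.285, 0.015, 0, 0, 0]]]}}

```text
clock: 40.08
eef_pos: [497.6, -106.5, 135.7]
tool_rot: [3.14, -0.0, -1.749]
force: [0.2, 0.3, -0.7]
width: 47.6
```

Emit:
{"name": "apply_moves", "arguments": {"series": [[[0.744, -0.285, 0.015, 0, 0, 0], [0.744, -0.285, 0.015, 0, 0, 0], [0, 0, 0.5, 0, 0, 0], [0, 0, 0.5, 0, 0, 0], [0, 0, 0, 0, 0, 0]]]}}

```text
clock: 40.7
eef_pos: [510.7, -183.1, 82.6]
tool_rot: [3.135, -0.0, -1.749]
force: [0.2, 0.5, -1.2]
width: 47.5
```

Emit:
{"name": "apply_moves", "arguments": {"series": [[[0, 0, 0.4, 0, 0, 0], [0, 0, 0, 0, 0, 0], [0, 0, 0, 0, 0, 0], [0, 0, 0, 0, 0, 0], [0, 0, 0, 0, 0, 0]]]}}

```text
clock: 41.32
eef_pos: [512.3, -183.5, 64.0]
tool_rot: [3.139, -0.001, -1.749]
force: [0.1, 0.0, -0.2]
width: 47.2
```

```bash
python3 ring.py
python3 - <<'E'
from h import *
from cell import ctrl,viewer
s=ctrl.read_state(); print(w2c(s['eef_pos']).round(1),s['force'],s['width'],proj(viewer.camera_info("wrist"),c2w(CAD,[[-12,-115,s['eef_pos'][2]+20]])))
E
```

```text
[321.  334.5] [123. 137.] world@42 [ 491.6 -178.7   42. ] tcp [ 512.3 -183.5   64. ]
[ 76.9 294.2] [ 90. 110.] world@42 [531.5 -72.   42. ] tcp [ 512.3 -183.5   64. ]
[313.4  52.1] [ 89. 535.] world@42 [ 611.5 -197.5   42. ] tcp [ 512.3 -183.5   64. ]
[ -12.4 -115.2   63.8] [-0.39815959  0.79533371 -1.42718125] 47.163795480983154 [[323.0123886  339.62117248]]
```

Roll 3 is held and centred. Lower it to about 23 mm and release.

Emit:
{"name": "apply_moves", "arguments": {"series": [[[0, 0, 0.3, 0, 0, 0], [0, 0, 0.3, 0, 0, 0], [0, 0, 0.2, 0, 0, 0], [0, 0, 0.03, 0, 0, 0], [0, 0, 0, 0, 0, 0]]]}}

```text
clock: 42.0
eef_pos: [510.9, -183.5, 21.8]
tool_rot: [3.137, -0.001, -1.749]
force: [-2.4, 0.7, 7.8]
width: 47.8
```

Emit:
{"name": "apply_moves", "arguments": {"series": [[[0, 0, 0, 0, 0, 0], [0, 0, 0, 0, 0, 0], [0, 0, 0, 0, 0, 0], [0, 0, -0.2, 0, 0, 0], [0, 0, -0.6, 0, 0, 0]]], "claw": 1}}

```text
clock: 42.62
eef_pos: [510.9, -183.1, 61.6]
tool_rot: [3.136, -0.0, -1.749]
force: [0.3, -0.0, 0.1]
width: 85.8
```

Emit:
{"name": "apply_moves", "arguments": {"series": [[[0, 0, -0.8, 0, 0, 0], [0, 0.6, -0.8, 0, 0, 0], [0, 0.6, -0.8, 0, 0, 0], [0, 0.6, -0.3, 0, 0, 0], [0, 0, 0, 0, 0, 0]]]}}

```text
clock: 43.25
eef_pos: [422.3, -167.5, 198.9]
tool_rot: [3.14, -0.001, -1.75]
force: [0.4, 0.2, -0.2]
width: 85.8
```

Emit:
{"name": "apply_moves", "arguments": {"series": [[[-0.8, 0, 0, 0, 0, 0], [-0.7, 0, 0, 0, 0, 0], [-0.8, 0, 0, 0, 0, 0], [0, 0, 0, 0, 0, 0], [0, 0, 0, 0, 0, 0]]]}}

```text
clock: 43.88
eef_pos: [444.5, -54.7, 196.9]
tool_rot: [3.138, -0.001, -1.749]
force: [-0.3, 0.4, -0.7]
width: 85.5
```

```bash
python3 chk.py; python3 ring.py
python3 - <<'E'
from h import *
a=cv2.imread("pics/chk_scene.png");b=cv2.imread("pics/chk_side.png");w=cv2.imread("pics/chk_wrist.png")
A=cv2.resize(a[180:300,235:345],None,fx=2.5,fy=2.5); B=cv2.resize(b[120:290,230:410],None,fx=2,fy=2)
h=max(A.shape[0],B.shape[0]); pad=lambda i:cv2.copyMakeBorder(i,0,h-i.shape[0],0,0,cv2.BORDER_CONSTANT)
top=np.hstack([pad(A),pad(B)]); W=cv2.resize(w,(320,240)); bot=cv2.copyMakeBorder(W,0,0,0,top.shape[1]-320,cv2.BORDER_CONSTANT)
cv2.imwrite("pics/fin.png",np.vstack([top,bot]))
E
```

```text
43.875 [444.5 -54.7 196.9] [-101.9   -0.4  196.9] [-0.3  0.4 -0.7] 85.45499891636348 [ 1.7982e+02 -5.0000e-02 -1.0020e+02]
wrist roll [(0.58, [162.3, 104.4])]
r1 [-195.5  127.3]
r2 [-127.4  228.7]
r3 [-64.2 316.6]
pk [[480.2, 103.1], [321.7, 102.7], [163.2, 103.2]]
scene roll [(0.52, [307.2, 268.0]), (0.38, [374.7, 330.7])]
r1 [349.4 342.4]
r2 [376.5 323.5]
r3 [401.1 305.3]
pk [[284.4, 212.2], [295.2, 236.2], [307.3, 263.3]]
side roll [(0.78, [288.2, 251.5]), (0.37, [411.7, 170.3])]
r1 [186.  301.6]
r2 [218.6 316.9]
r3 [253.8 332.5]
pk [[358.6, 207.2], [325.4, 224.5], [288.7, 243.6]]
[321.8 106.1] [66. 70.] world@42 [530.5 -69.6  42. ] tcp [444.1 -55.1 197.1]
[163.4 103.6] [64. 72.] world@42 [552.8  42.5  42. ] tcp [444.1 -55.1 197.1]
[479.5  90.4] [65. 73.] world@42 [ 521.1 -182.5   42. ] tcp [444.1 -55.1 197.1]
```

View pics/fin.png

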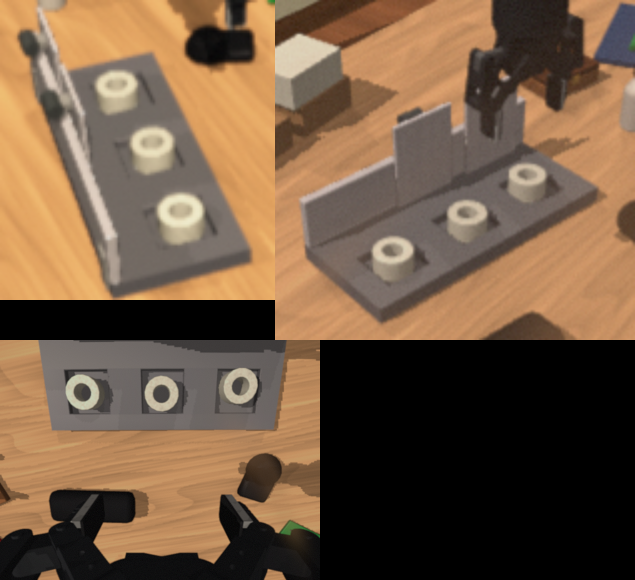

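Roll 3 in pocket 1 appears about 9 mm off towards the rail, so I'll look closer.

Run:
```python
from h import *
w=cv2.imread("pics/chk_wrist.png");a=cv2.imread("pics/chk_scene.png");b=cv2.imread("pics/chk_side.png")
z=lambda i,x,y,n,s:cv2.resize(i[y:y+n,x:x+n],(s,s),interpolation=cv2.INTER_CUBIC)
cv2.imwrite("pics/fin2.png",np.vstack([np.hstack([z(w,425,45,110,400),z(w,267,45,110,400)]),np.hstack([z(a,262,195,45,200),z(a,275,220,45,200),z(b,335,185,45,200),z(b,305,203,45,200)])]))
```

```text
(no output)
```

View pics/fin2.png

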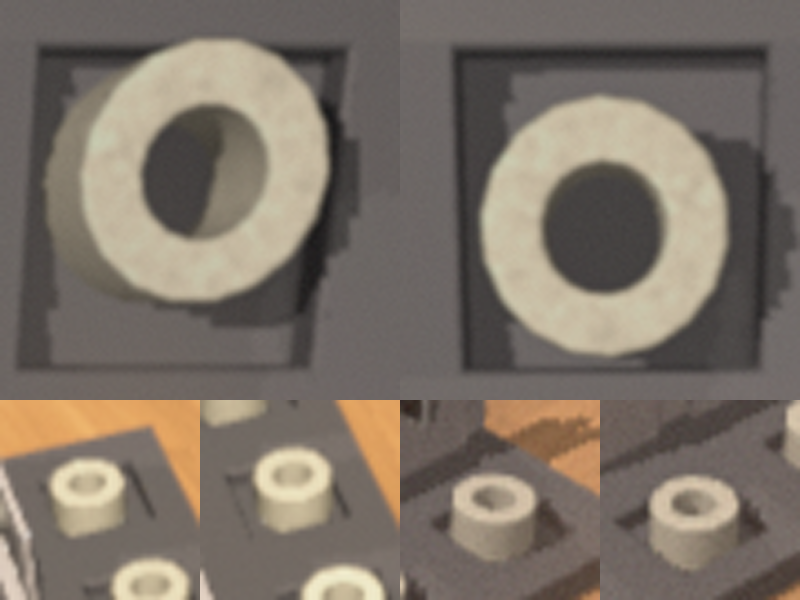

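Roll 3 looks level, sitting about 7 mm towards the rail inside its pocket. I'll go over it and check the level numerically.

Emit:
{"name": "apply_moves", "arguments": {"series": [[[0.57, -0.45, 0.3, 0, 0, 0], [0.57, -0.45, 0.3, 0, 0, 0], [0.57, -0.45, 0.37, 0, 0, 0], [0.58, -0.45, 0.37, 0, 0, 0], [0, 0, 0, 0, 0, 0]]]}}

```text
clock: 44.85
eef_pos: [512.0, -186.3, 128.4]
tool_rot: [3.137, -0.002, -1.754]
force: [0.5, 0.2, -0.2]
width: 85.2
```

Emit:
{"name": "apply_moves", "arguments": {"series": [[[0, 0, 0, 0, 0, 0], [0, 0, 0, 0, 0, 0], [0, 0, 0, 0, 0, 0], [0, 0, 0, 0, 0, 0], [0, 0, 0, 0, 0, 0]]]}}

```text
clock: 45.48
eef_pos: [512.3, -182.8, 130.0]
tool_rot: [3.139, -0.0, -1.749]
force: [-0.3, 0.5, -0.1]
width: 85.6
```

```bash
cat > tilt.py <<'E'
from h import *
from cell import ctrl,viewer
s=ctrl.read_state(); c=viewer.camera_info("wrist"); im=viewer.get_image("wrist"); cv2.imwrite("pics/t.png",im)
print("tcp",w2c(s['eef_pos']).round(1))
g=cv2.cvtColor(im,cv2.COLOR_BGR2HSV); m=((g[...,1]<75)&(g[...,2]>150)).astype(np.uint8)*255
cs,h=cv2.findContours(cv2.morphologyEx(m,cv2.MORPH_OPEN,np.ones((3,3))),cv2.RETR_CCOMP,cv2.CHAIN_APPROX_NONE)
for i,q in enumerate(cs):
    if h[0][i][3]>=0 or not 2000<cv2.contourArea(q)<12000: continue
    k=h[0][i][2]; best=None
    while k>=0:
        if best is None or cv2.contourArea(cs[k])>cv2.contourArea(best): best=cs[k]
        k=h[0][k][0]
    print(cv2.fitEllipse(q), None if best is None or len(best)<5 else cv2.fitEllipse(best))
    pts=q.reshape(-1,2).astype(float)
    def f(p,ret=0): # centre xyz of the top, tilts: distance of contour to projected rim
        t=np.linspace(0,2*np.pi,240); Rr=Ro.from_euler('xy',p[3:]).apply(np.c_[25*np.cos(t),25*np.sin(t),0*t])
        pr=proj(c,Rr+p[:3]); d=np.linalg.norm(pts[:,None]-pr[None],axis=2).min(1); return d
    for tilt in (0,1):
        x0=np.r_[atz(c,cv2.fitEllipse(q)[0],40)]
        r=least_squares(lambda v:f(np.r_[v[:3],v[3:]] if tilt else np.r_[v,0,0]),np.r_[x0,[0.05,0.05]] if tilt else x0,loss='soft_l1',diff_step=1e-4)
        print("tilt fit" if tilt else "flat fit",w2c(r.x[:3]).round(1),np.degrees(r.x[3:]).round(1),"rms",np.sqrt(np.mean(r.fun**2)).round(2))
E
python3 tilt.py
```

```text
tcp [ -12.4 -114.4  130. ]
((141.1691436767578, 251.5930633544922), (69.50680541992188, 80.02102661132812), 125.81391906738281) ((141.18768310546875, 252.22361755371094), (37.874351501464844, 43.114444732666016), 120.7317123413086)
flat fit [-17.9   4.4  30.7] [] rms 0.44
tilt fit [-18.    4.4  30.6] [-0.2  0.2] rms 0.44
((322.752685546875, 234.79354858398438), (75.85688781738281, 78.13601684570312), 98.88615417480469) ((322.4998474121094, 235.37413024902344), (40.44904327392578, 41.508026123046875), 57.970680236816406)
flat fit [  -6.3 -114.    31.6] [] rms 0.47
tilt fit [  -6.4 -113.9   31.1] [-3.5  2. ] rms 0.44
((41.05937957763672, 89.83833312988281), (45.16093826293945, 103.28813934326172), 99.4966812133789) None
flat fit [ 93.3  88.1 -27.1] [] rms 12.85
tilt fit [78.7 36.9 48.3] [ -5.7 -74.1] rms 6.19
((317.8127746582031, 85.49356842041016), (47.854244232177734, 311.5628662109375), 89.03673553466797) ((328.5, 87.0), (2.0913023948669434, 67.13904571533203), 90.0)
flat fit [  85.9 -114.1  239.4] [] rms 21.91
tilt fit [  83.  -111.7   51.3] [ 9.4 52.8] rms 58.6
```

Emit:
{"name": "apply_moves", "arguments": {"series": [[[-0.57, 0.3, -0.2, 0, 0, 0], [-0.57, 0.3, -0.2, 0, 0, 0], [-0.57, 0.3, -0.2, 0, 0, 0], [-0.4, 0, 0, 0, 0, 0], [0, 0, 0, 0, 0, 0]]]}}

```text
clock: 46.15
eef_pos: [487.1, -69.5, 160.2]
tool_rot: [3.139, 0.0, -1.746]
force: [-0.2, 0.1, -0.8]
width: 85.3
```

Emit:
{"name": "apply_moves", "arguments": {"series": [[[0, 0, 0, 0, 0, 0], [0, 0, 0, 0, 0, 0], [0, 0, 0, 0, 0, 0], [0, 0, 0, 0, 0, 0], [0, 0, 0, 0, 0, 0]]]}}

```text
clock: 46.78
eef_pos: [486.7, -71.3, 159.9]
tool_rot: [3.138, -0.001, -1.749]
force: [-0.4, -0.0, -0.3]
width: 85.3
```

```bash
sed -i 's/cv2.morphologyEx(m,cv2.MORPH_OPEN,np.ones((3,3)))/m/' tilt.py; python3 tilt.py | grep -v 'rms [0-9.]\{5\}'
```

```text
tcp [-57.4  -9.3 159.9]
((309.3321533203125, 173.84912109375), (71.7387466430664, 72.9774169921875), 153.20155334472656) ((309.14422607421875, 174.40110778808594), (38.82026672363281, 39.429649353027344), 20.817977905273438)
flat fit [-16.3   0.4  28.7] [] rms 0.42
tilt fit [-16.3   0.4  29.1] [-1.1 -1. ] rms 0.42
((136.8966827392578, 170.90684509277344), (67.5990982055664, 76.82025146484375), 136.6061553955078) ((137.04928588867188, 171.4803466796875), (36.94068145751953, 41.5590934753418), 132.85885620117188)
flat fit [-14.1 120.2  29.1] [] rms 0.42
tilt fit [-14.1 120.4  28.6] [ 0.4 -0.3] rms 0.42
((481.4465026855469, 157.3943634033203), (69.53864288330078, 77.32215881347656), 42.16047286987305) ((481.4165954589844, 157.99269104003906), (37.29863739013672, 42.02952194213867), 37.90798568725586)
flat fit [  -4.8 -117.8   29.4] [] rms 0.45
tilt fit [  -4.9 -118.4   27.9] [-1.5  0.3] rms 0.43
```

All three rolls read the same height and are level to within about 1.5°. The trays were upright in the last pictures and the gripper is clear, so I'm handing in.

```bash
python3 -c "
from cell import ctrl
print(ctrl.finish_job())"
```

```text
the job is handed in; nothing more can be done
None
```

I packed the corner and handed the job in at about 47 s on the robot's clock. No verdict was reported.

**Trays:** Two were present, over pockets 1 and 2. I tipped both against the rail, pivoting on their far edges. On tray 1 the far edge rose about 12 mm early on because the bar stuck in the pinch, well under the 40 mm limit. After that I turned the tool along with the tray. Both trays stood upright on their own in the last pictures. I judged that by eye and did not measure their final pose.

**Rolls:** One roll lies flat in each pocket. The last wrist-camera fits gave equal heights and a tilt of about 1.5° or less for all three.
- **Pockets 2 and 3:** the rolls sit about 4 mm or less from the centre.
- **Pocket 1:** the roll sits about 7 mm towards the rail, inside the 13 mm limit. It was centred when I let go and shifted afterwards, so I left it.

**Disagreements:**
- The ring fits read about 10 mm low in height, by the same amount for every roll, so I used them only to compare rolls and check level.
- One fit taken from straight above suggested up to 4° tilt for the pocket 1 roll. The oblique view did not bear that out.

**Other checks:** I steered clear of the bystanders but did not measure them again at the end. The gripper was clear of everything at hand-in.

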